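# Stack the station's supplies on their two dishes

### The arm

A 7-joint arm with a two-finger parallel gripper is mounted at the origin on a cart in front of the work surface, level with it; the furniture and walls round the work are solid. World frame = base frame: x ahead of the robot, y to its left, z up, the work surface at z = 0. Lengths are in mm, angles in rad, forces in N, time in s.
With the tool pointing down it reaches from about 400 to 925 mm from the base axis. Payload 4.1 kg.
Tool frame: the origin (TCP) lies at the centre of the arm's flange, where the gripper is bolted on; the fingertips stand 173 mm ahead of it and the grasp point (between the pads) lies env.hold_point_z ahead of it (env.hold_point_z is the distance from the TCP to the grasp point, in mm); z points along the fingers, y is the direction in which the jaws open and shut (so a half turn about z gives the same grasp; the last joint's range is limited). The gripper opens to 85 mm and grips with 20 to 120 N. Pads are 22 mm wide; open, the fingers measure 114 mm over their backs; the gripper's body (76 mm by 85 mm) begins 54 mm behind the grasp point. The pads swing forward as they close: fully open they stand 13 mm farther back than shut.
Start: joints at [-1.364, 0.398, 0.045, 1.537, -0.019, 1.207, -0.051], TCP at [195.658, 619.867, 404.747] pointing down, gripper open.
Joint ranges: [-2.82, 2.82], [-0.49, 2.23], [-1.37, 1.46], [0, 2.46], [-1.36, 4.5], [0.23, 2], [-2.94, 2.94]. Speed limits (rad/s): [2.57, 2.57, 3.14, 3.14, 3.14, 3.14, 3.14].

### API

Orientations are given as a unit quaternion [x, y, z, w].
In Python, from bench import env gives the robot as it stands.
- The arm moves only by the tool move_arm, never from a script. Its argument "moves" is a list of rows, each a list of 3 entries, a list of its own where there are three numbers: the shift along the tool's x, y, z in cm, then the turn, a rotation vector about the tool's x, y, z in rad, then the finger opening in cm, from 0 to 8.54. A call has exactly 10 rows; each row is the pose to reach, as a shift and turn from the pose measured when the call began, along the tool's axes at that moment; what a row does not reach only later rows make up. A row lasts 1/10 s, in which the tool goes at most 50 mm and 8.59 degrees, less where a joint would pass 70% of its speed; a pose out of reach is approached as far as the arm can. A call with a gripper value outside its range is refused whole. The fingers move at their own pace and stop on an object; the grip force is fixed at half the most. Time passes only in rows, so rows that repeat a pose let the fingers close, or fill a call up. It gives the time, the measured TCP pose, the force and the opening at its end, in the units of the state.
- env.state(): the state, without advancing time (a new reading comes with each control period).
- env.get_image(name): name is "scene" or "top" or "wrist"; returns the picture (420x560x3 uint8, blue, green, red); there is no depth.
- env.camera_params(name): a dict with "fov_y" (degrees; the focal length in pixels is half the picture's height over the tangent of half this angle, whatever the lens; pixels are square), "cx", "cy" (the principal point, pixels), "dist_coeffs" ([k1, k2, p1, p2, k3] as OpenCV has them; the pictures are not rectified), "extrinsics" (4x4, takes a point from world to camera coordinates). Camera axes: x right, y down, z forward; pixel columns grow to the right and rows downward; lengths in mm; the calibration is good to about 2 mm. A picture is of the moment at which its call begins: read the wrist's pose just before it. camera_params takes no time and is no camera call; for the wrist camera it gives the pose at the moment of the call.
- env.finish_job(): hands the job in, once; it reports no verdict.
The state is a dict: "clock": time; "qpos": joint angles; "joint_vel": joint speeds; "joint_efforts": joint torques, N m; "position": TCP position; "eef_rot": TCP orientation; "wrist_force": force on the tool from outside, world axes, zero at the start; "wrist_torque": the same for the moment, N m; "gripper_width": opening from 0.0 (shut) to 1.0 (fully open).
Only numpy, scipy, OpenCV 4.12 (cv2) and the standard library are available. Lean on these libraries where they do the work, as an engineer would, in place of code of your own. Each camera call takes 0.05 s, during which the arm holds its last target.

### The job

Tidy the tattoo station by stacking its supplies upright and well centred on the two round dishes. In the steel dish stand the red-lidded jar, on top of it the green-lidded jar, and on top of that lay the blue roll of tape flat; in the middle of the yellow dish stand the red cup, and put the blue ink bottle upright inside that cup. Leave the grey cup, the black ink bottle and the beige tape where they are.

Things in the scene. Friction and masses are not known exactly. Their poses are not given: they have to be found in the camera images.
- jar_petrol_mid (a point): Jar with a RED screw lid and cream body, upright: 63 mm across, 55 mm high, flat top and bottom, lid (the top 14 mm) fixed to it. The point is its centre, 27.5 mm above its underside; z up. 110 g.
- jar_balm_mid (a point): Jar with a GREEN screw lid and cream body, upright: 59 mm across, 50 mm high, flat top and bottom, lid (the top 14 mm) fixed to it. The point is its centre, 25 mm above its underside; z up. 110 g.
- tape_blue_mid (a point): BLUE roll of tape lying flat: 64 to 66 mm across, 16 mm high, its core hole closed to contact (take it across its outside). The point is its centre, 8 mm above its underside; z up. 50 g.
- cup_spare_mid (a point): RED open cup, standing, mouth up: 70 mm high, 65 mm across at the rim, tapering to 46 mm at the foot (about 56 mm half-way up), floor 4 mm thick, thin walls (mouth about 60 mm wide inside, 42 mm at the floor). Can be taken across its outside or by its wall. The point is on its axis, 35 mm above its underside; z up. 20 g.
- ink_blue_mid (a point): Ink bottle with a BLUE body, a black collar and a blue nozzle tip, standing: 108 mm high; body 31 mm across up to 72 mm above its foot, then the collar 22 mm across from 72 to 84 mm, then the thin nozzle. Gripped by the collar, the fingers stay above the rim of the cup when it stands inside. The point is on its axis, 54 mm above its foot; z up. 45 g.
- dish_steel: Bare STEEL round dish (pale silvery grey), fixed to the surface: 90 mm across, lip 10 mm high, flat floor 4 mm thick, 74 mm across inside. Origin: centre of its underside, on the surface; z up.
- dish_yellow: YELLOW plastic round dish, fixed to the surface, same shape and sizes as the steel one. Origin: centre of its underside, on the surface; z up.
- cup_rinse_mid (a point): Bystander: light GREY cup, same shape as the red one. The point is on its axis, 35 mm above its underside. Not to be moved.
- ink_black_mid (a point): Bystander: ink bottle with a BLACK body and white nozzle, 33 mm across, 102 mm high. The point is on its axis, 51 mm above its foot. Not to be moved.
- tape_micropore_mid (a point): Bystander: BEIGE roll of tape lying flat, 72 mm across, 19 mm high. The point is its centre, 9.5 mm above its underside. Not to be moved.
Mind the look-alikes: they are no part of the job. There is more than one size of the part that bears jar_petrol_mid; the job needs the smaller.

How it is judged:
By the outcome, as a careful person would: the job done as asked, in the order asked, and still so for the second after the job is handed in, with the robot touching nothing.
It also fails if it takes over 144 s, if anything falls off the work surface, if the arm or the gripper's body presses on something with over 40 N, if the wrist force passes 120 N, or if a joint passes its speed limit or range.

## Working session

There is one attempt and no reset: what is moved stays moved. The work goes in short steps, Python scripts to look and compute and a tool call to move; the robot and the scene stay as the last step left them, time stands still between calls to the robot, and variables do not carry over. Pictures are saved under pics/ and viewed, and the job is handed in when it is done.

Besides the shell and the picture viewer there is one more tool, called as name([rows], argument=value, ...), one row to a line, values as JSON. move_arm: Moves the arm, as the interface text tells. Its arguments: {"type":"object","properties":{"moves":{"type":"array"}},"required":["moves"]}

```bash
ls; mkdir -p pics; python3 - <<'E'
from bench import env
import cv2
print(env.state(), env.hold_point_z)
for n in ("scene","top","wrist"):
    p=env.camera_params(n); print(n,p)
    cv2.imwrite(f"pics/a_{n}.png",env.get_image(n))
E
```

```text
pics
{'clock': 0.0, 'qpos': array([-1.36400651,  0.39920501,  0.0450095 ,  1.53788546, -0.01869162,
        1.20690795, -0.05069397]), 'joint_vel': array([ 0.0001357 , -0.00066659,  0.00012492, -0.00015342,  0.00010804,
        0.0002099 ,  0.00031599]), 'joint_efforts': array([ 4.81596987e-05, -4.75130904e+01,  1.36502668e+00, -2.54209954e+01,
        1.17189484e-02,  9.83843958e-03, -2.59953373e-05]), 'position': array([195.53634806, 619.57935154, 403.65180338]), 'eef_rot': array([ 1.52228931e-01,  9.88344762e-01, -9.88832217e-04, -8.36371837e-05]), 'wrist_force': array([-0.28935723,  0.1791732 ,  0.36144271]), 'wrist_torque': array([-0.01592453,  0.00146254, -0.03867843]), 'gripper_width': 1.0005888254977044} 154.70000000000002
scene {'fov_y': 45.20913180711754, 'cx': 279.4118146665866, 'cy': 205.67154847869378, 'dist_coeffs': array([-0.16891168,  0.        ,  0.        ,  0.        ,  0.        ]), 'extrinsics': array([[-8.49096602e-01, -5.28144795e-01,  9.90129331e-03,
         4.57344092e+02],
       [-2.52294747e-01,  3.89003001e-01, -8.86015816e-01,
         2.25982801e+02],

[... 513 characters left out ...]
,
       [ 1.92503474e-01, -8.82405683e-03, -9.81256617e-01,
         1.15113064e+03],
       [ 0.00000000e+00,  0.00000000e+00,  0.00000000e+00,
         1.00000000e+00]])}
wrist {'fov_y': 71.70483194254638, 'cx': 280.11577829616806, 'cy': 208.36033581359132, 'dist_coeffs': array([0.00362347, 0.        , 0.        , 0.        , 0.        ]), 'extrinsics': array([[ 3.01600751e-01,  9.53431194e-01, -2.43843148e-03,
        -6.49483131e+02],
       [ 9.19118557e-01, -2.90064691e-01,  2.66614992e-01,
        -3.43191292e+01],
       [ 2.53491748e-01, -8.26524895e-02, -9.63800031e-01,
         3.79604337e+02],
       [ 0.00000000e+00,  0.00000000e+00,  0.00000000e+00,
         1.00000000e+00]])}
```

View pics/a_scene.png

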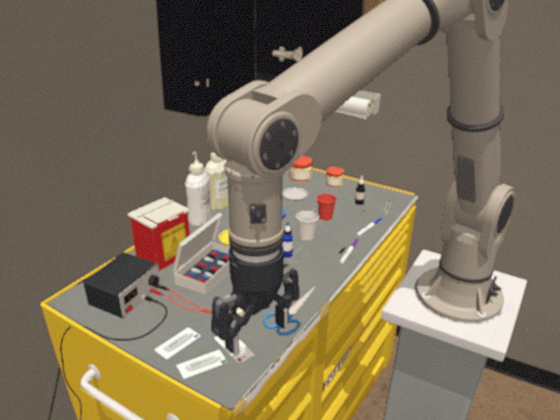

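View pics/a_top.png

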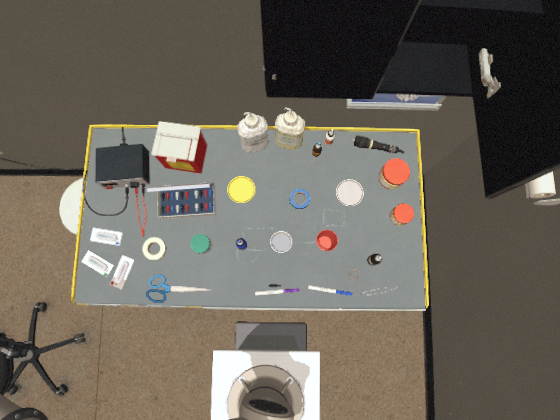

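View pics/a_wrist.png

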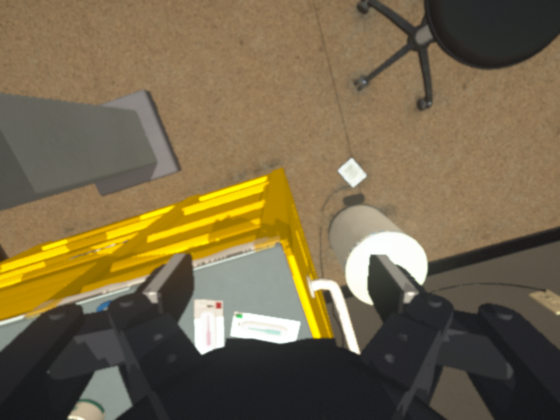

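```bash
python3 - <<'E'
import cv2
im=cv2.imread("pics/a_top.png")
c=im[60:360,90:470]
cv2.imwrite("pics/a_topz.png",cv2.resize(c,None,fx=2,fy=2,interpolation=cv2.INTER_CUBIC))
E
```

```text
(no output)
```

View pics/a_topz.png

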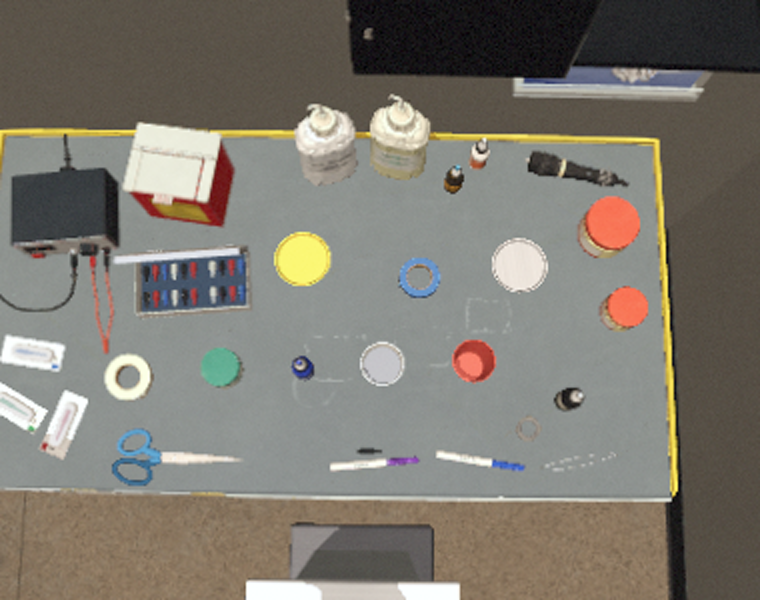

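```bash
cat > h.py <<'E'
import numpy as np, cv2
from scipy.spatial.transform import Rotation as R
from bench import env
def cam(n):
    p=env.camera_params(n); f=210/np.tan(np.radians(p['fov_y'])/2)
    K=np.array([[f,0,p['cx']],[0,f,p['cy']],[0,0,1]]); return K,p['dist_coeffs'],p['extrinsics']
def p2w(c,uv,z):
    K,d,E=c; q=cv2.undistortPoints(np.array([[uv]],float),K,d)[0,0]
    r=E[:3,:3].T@np.array([q[0],q[1],1]); o=-E[:3,:3].T@E[:3,3]
    return o+r*(z-o[2])/r[2]
def w2p(c,X):
    K,d,E=c; return cv2.projectPoints(np.atleast_2d(np.array(X,float)),cv2.Rodrigues(E[:3,:3])[0],E[:3,3],K,d)[0][:,0]
def go(x,y,z,yaw=None):
    """print shift (cm) / turn for TCP target, grasp point at (x,y,z) tool down; yaw=world angle of tool y axis (mod pi)"""
    s=env.state(); R0=R.from_quat(s['eef_rot']); p=s['position']
    t=np.array([x,y,z+env.hold_point_z])
    cur=R0.as_matrix(); cy=np.arctan2(cur[1,1],cur[0,1])
    if yaw is None: yaw=cy
    yaw=cy+((yaw-cy+np.pi/2)%np.pi-np.pi/2)
    ty=np.array([np.cos(yaw),np.sin(yaw),0]); tz=np.array([0,0,-1.]); tx=np.cross(ty,tz)
    Rt=R.from_matrix(np.stack([tx,ty,tz],1))
    print('shift cm',np.round(R0.inv().apply(t-p)/10,2),'turn',np.round((R0.inv()*Rt).as_rotvec(),3))
def where():
    s=env.state(); m=R.from_quat(s['eef_rot']).as_matrix()
    print('t',round(s['clock'],2),'grasp',np.round(s['position']+m[:,2]*env.hold_point_z,1),'yaw_y',round(float(np.arctan2(m[1,1],m[0,1])),3),'tilt',np.round(m[:,2],3),'w',round(s['gripper_width'],3),'F',np.round(s['wrist_force'],1),'q',np.round(s['qpos'],2))
E
python3 - <<'E'
from h import *
c=cam('top'); E=c[2]; print(-E[:3,:3].T@E[:3,3]); where()
for n,u,z in [('redjar',(403,213),55),('bigjar',(396,172),60),('green',(200.5,243.5),50),('beige',(153.5,248),19),('btape',(300,198.5),16),('binkTip',(241,241),108),('grey',(281,241.5),70),('redcup',(327,240),70),('black',(376,259),100),('steel',(350,192.5),10),('yellow',(241,189.5),10),('tablecorner',(427,306),0),('c2',(420,130),0),('c3',(92,126),0),('pump',(252,117),200),('pump2',(290,115),200)]:
    print(n,np.round(p2w(c,u,z),1))
c=cam('scene');E=c[2]; print(-E[:3,:3].T@E[:3,3])
E
```

```text
[ 326.27971068  -29.42800016 1237.39322215]
t 0.15 grasp [195.5 619.4 249.2] yaw_y 1.265 tilt [-0.    -0.001 -1.   ] w 1.0 F [-0.  -0.1  0.3] q [-1.36  0.4   0.05  1.54 -0.02  1.21 -0.05]
redjar [ 562.3 -408.7   55. ]
bigjar [ 690.  -391.3   60. ]
green [461.1 200.4  50. ]
beige [448.2 350.3  19. ]
btape [611.2 -97.1  16. ]
binkTip [463.6  74.5 108. ]
grey [468.5 -39.1  70. ]
redcup [ 474.9 -174.1   70. ]
black [ 418.4 -310.4  100. ]
steel [ 634.8 -255.9   10. ]
yellow [638.8  88.9  10. ]
tablecorner [ 283.8 -490.     0. ]
c2 [ 856.7 -498.5    0. ]
c3 [853.4 597.5   0. ]
pump [798.7  47.4 200. ]
pump2 [806.6 -58.2 200. ]
[-132.66207457 1093.71702112  773.02451768]
```

```bash
python3 - <<'E'
from h import *
s=env.state(); m=R.from_quat(s['eef_rot']).as_matrix()
c=cam('wrist');E=c[2]; o=-E[:3,:3].T@E[:3,3]; print('cam in tool',m.T@(o-s['position']), m.T@E[2,:3])
for d in (154.7,250,350): print(w2p(c,s['position']+m[:,2]*d))
go(500,150,250,0)
im=cv2.imread('pics/a_top.png'); cv2.imwrite('pics/a_jars.png',cv2.resize(im[140:250,340:440],None,fx=5,fy=5,interpolation=cv2.INTER_CUBIC))
E
```

```text
cam in tool [67.71234064  0.75418769 30.33485381] [-2.66511919e-01 -8.11085561e-04  9.63831281e-01]
[[278.79157673 276.05419795]]
[[279.40129607 216.86006436]]
[[279.67171517 190.60077467]]
shift cm [-4.317e+01 -3.562e+01 -2.000e-02] turn [-1.000e-03  1.000e-03  1.265e+00]
```

View pics/a_jars.png

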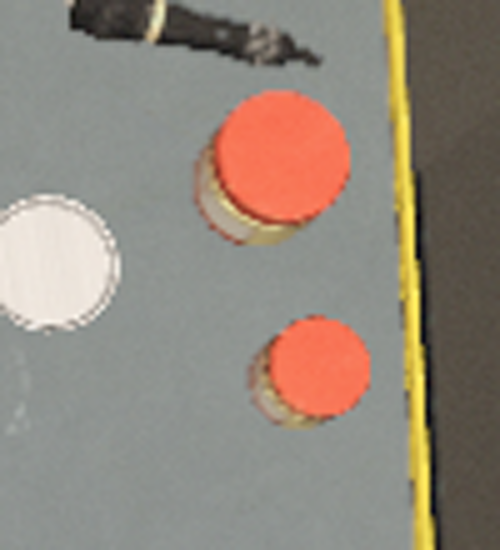

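Two red-lidded jars show in the top view: the small one at (404,213), about 20 px across (60 mm), and a large one at (397,171), about 27 px. The small one matches 63 mm.

move_arm([
  [[-4, -3.5, 0], [0, 0, 0.126], 8.5],
  [[-8, -7, 0], [0, 0, 0.25], 8.5],
  [[-12.5, -10.5, 0], [0, 0, 0.38], 8.5],
  [[-17, -14, 0], [0, 0, 0.5], 8.5],
  [[-21.5, -17.5, 0], [0, 0, 0.63], 8.5],
  [[-26, -21, 0], [0, 0, 0.76], 8.5],
  [[-30, -25, 0], [0, 0, 0.88], 8.5],
  [[-34, -28, 0], [0, 0, 1.01], 8.5],
  [[-38, -31.5, 0], [0, 0, 1.14], 8.5],
  [[-42, -35, 0], [0, 0, 1.265], 8.5],
])

```text
clock: 1.15
position: [466.6, 197.6, 404.5]
eef_rot: [0.709, 0.705, -0.0, 0.0]
wrist_force: [1.2, 0.1, -0.1]
gripper_width: 0.996
```

```bash
python3 - <<'E'
from h import *
where()
cv2.imwrite('pics/b_wrist.png',env.get_image('wrist'))
go(545,-300,230,0)
E
```

```text
t 1.15 grasp [466.6 197.5 249.8] yaw_y -0.005 tilt [-0.    -0.001 -1.   ] w 0.996 F [ 1.2  0.1 -0.1] q [-0.92  0.15  0.49  1.88 -0.08  1.12 -0.41]
shift cm [-48.69   8.44   2.39] turn [ 0.004  0.007 -0.021]
```

View pics/b_wrist.png

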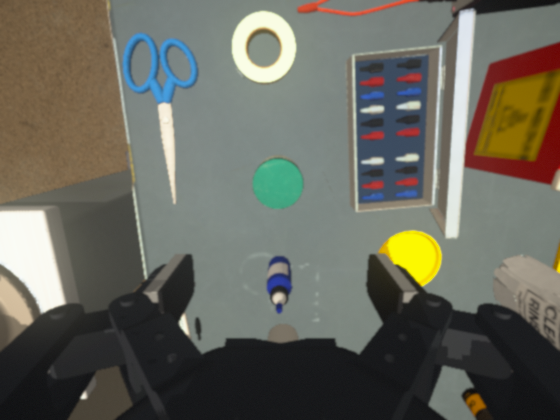

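```bash
python3 - <<'E'
from h import *
where()
c=cam('wrist')
for n,u,z in [('green',(278,183),50),('yellow rim',(411,258.5),10),('beige',(264,46.5),19),('ink tip',(280,309),108),('ink collar',(280,297),78)]:
    print(n,np.round(p2w(c,u,z),1))
im=cv2.imread('pics/b_wrist.png')
hsv=cv2.cvtColor(im,cv2.COLOR_BGR2HSV)
for n,lo,hi,z,roi in [('green',(70,80,40),(95,255,255),50,(230,330,140,230)),('yel',(20,150,120),(35,255,255),8,(370,450,220,300))]:
    m=cv2.inRange(hsv,lo,hi); k=np.zeros_like(m); k[roi[2]:roi[3],roi[0]:roi[1]]=1; m=m*k
    ct=max(cv2.findContours(m,0,1)[0],key=cv2.contourArea); e=cv2.fitEllipse(ct); print(n,e,np.round(p2w(c,e[0],z),1))
E
```

```text
t 1.2 grasp [471.3 187.6 250.3] yaw_y -0.021 tilt [ 0.004 -0.007 -1.   ] w 0.995 F [ 4.5 -5.9  0.8] q [-0.92  0.15  0.5   1.88 -0.07  1.12 -0.41]
green [469.7 194.4  50. ]
yellow rim [649.4  77.5  10. ]
beige [457.8 340.4  19. ]
ink tip [469.1  70.5 108. ]
ink collar [469.1  65.6  78. ]
green ((277.4596862792969, 183.1822509765625), (49.93741226196289, 50.05243682861328), 175.45281982421875) [469.1 194.2  50. ]
yel ((413.78057861328125, 254.66152954101562), (45.68345642089844, 62.95579528808594), 121.7855453491211) [653.6  82.2   8. ]
```

move_arm([
  [[-5, 0.8, 0], [0, 0, 0], 8.5],
  [[-10, 1.7, 0], [0, 0, 0], 8.5],
  [[-15, 2.5, 0], [0, 0, 0], 8.5],
  [[-20, 3.4, 0], [0, 0, 0], 8.5],
  [[-25, 4.3, 0], [0, 0, 0], 8.5],
  [[-30, 5, 0], [0, 0, 0], 8.5],
  [[-35, 6, 0], [0, 0, 0], 8.5],
  [[-40, 7, 0], [0, 0, 0], 8.5],
  [[-45, 8, 0], [0, 0, 0], 8.5],
  [[-48, 8.5, 0], [0, 0, 0], 8.5],
])

```text
clock: 2.2
position: [546.0, -294.4, 408.2]
eef_rot: [0.714, 0.7, -0.001, 0.004]
wrist_force: [-1.0, 0.1, 0.3]
gripper_width: 0.998
```

```bash
python3 - <<'E'
from h import *
where()
cv2.imwrite('pics/c_wrist.png',env.get_image('wrist'))
E
```

```text
t 2.2 grasp [ 546.6 -295.4  253.5] yaw_y -0.02 tilt [ 0.004 -0.006 -1.   ] w 0.998 F [-1.   0.1  0.3] q [-0.12  0.43  0.74  1.62 -0.3   1.2   0.67]
```

View pics/c_wrist.png

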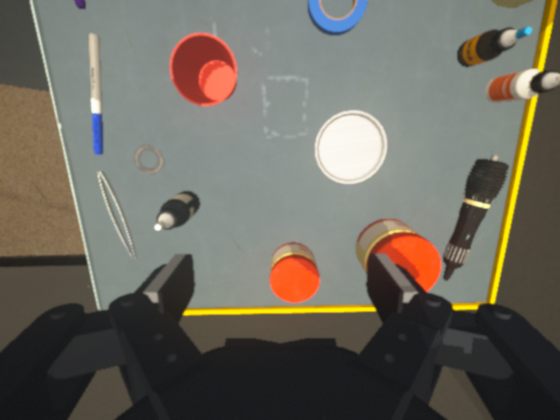

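```bash
python3 - <<'E'
from h import *
where(); c=cam('wrist'); im=env.get_image('wrist'); where()
cv2.imwrite('pics/c2_wrist.png',im)
hsv=cv2.cvtColor(im,cv2.COLOR_BGR2HSV)
def fit(n,lo,hi,z,roi):
    m=cv2.inRange(hsv,lo,hi); k=np.zeros_like(m); k[roi[2]:roi[3],roi[0]:roi[1]]=1; m=m*k
    ct=max(cv2.findContours(m,0,1)[0],key=cv2.contourArea); e=cv2.fitEllipse(cv2.convexHull(ct)); print(n,np.round(e[0],1),np.round(e[1],1),np.round(p2w(c,e[0],z),1))
fit('lid',(0,170,150),(8,255,255),55,(240,340,220,330))
fit('lid2',(174,150,150),(180,255,255),55,(240,340,220,330))
fit('cup',(0,120,50),(8,255,255),70,(160,250,20,120))
fit('steel',(0,0,180),(180,60,255),9,(300,400,100,200))
print(hsv[285,294],hsv[150,350])
cv2.imwrite('pics/c2z.png',cv2.resize(im[90:320,220:420],None,fx=3,fy=3,interpolation=cv2.INTER_CUBIC)[:600,:])
E
```

```text
t 2.25 grasp [ 544.6 -306.3  254. ] yaw_y -0.03 tilt [ 0.004 -0.017 -1.   ] w 0.997 F [ 1.3 -6.8  1.3] q [-0.11  0.43  0.75  1.62 -0.3   1.2   0.67]
t 2.3 grasp [ 543.8 -302.7  253.9] yaw_y -0.032 tilt [ 0.002 -0.014 -1.   ] w 0.998 F [-1.1 -1.5 -0.1] q [-0.12  0.43  0.75  1.62 -0.3   1.2   0.66]
lid [296.4 268.3] [46.1 49.2] [ 562.2 -408.8   55. ]Traceback (most recent call last):
  File "<stdin>", line 9, in <module>
  File "<stdin>", line 7, in fit
ValueError: max() iterable argument is empty
```

```bash
python3 - <<'E'
from h import *
where(); c=cam('wrist'); im=cv2.imread('pics/c2_wrist.png')
hsv=cv2.cvtColor(im,cv2.COLOR_BGR2HSV)
# rebuild the extrinsics at picture moment approx: current pose (near still)
def fit(n,lo,hi,z,roi):
    m=cv2.inRange(hsv,lo,hi); k=np.zeros_like(m); k[roi[2]:roi[3],roi[0]:roi[1]]=1; m=m*k
    ct=max(cv2.findContours(m,0,1)[0],key=cv2.contourArea); e=cv2.fitEllipse(cv2.convexHull(ct)); print(n,np.round(e[0],1),np.round(e[1],1),np.round(p2w(c,e[0],z),1))
fit('lid',(0,170,150),(8,255,255),55,(240,340,220,330))
fit('cup',(0,120,50),(8,255,255),70,(160,250,10,120))
fit('steel',(0,0,170),(180,60,255),9,(300,400,80,200))
# same from top, with moments
im=cv2.imread('pics/a_top.png'); hsv=cv2.cvtColor(im,cv2.COLOR_BGR2HSV); c=cam('top')
fit('Tlid',(0,170,150),(12,255,255),55,(380,420,200,230))
fit('Tcup',(0,120,50),(8,255,255),70,(310,345,225,260))
fit('Tsteel',(0,0,170),(180,60,255),9,(330,370,170,215))
fit('Tyel',(20,120,120),(35,255,255),9,(220,265,170,215))
fit('Tgreen',(70,80,40),(95,255,255),50,(180,220,225,260))
fit('Tblue',(100,120,60),(125,255,255),16,(280,320,180,215))
go(562,-409,150,0)
E
```

```text
t 2.3 grasp [ 543.8 -302.7  253.9] yaw_y -0.032 tilt [ 0.002 -0.014 -1.   ] w 0.998 F [-1.1 -1.5 -0.1] q [-0.12  0.43  0.75  1.62 -0.3   1.2   0.66]
lid [296.4 268.3] [46.1 49.2] [ 561.  -404.3   55. ]
cup [202.4  54.9] [67.  77.2] [ 474.4 -167.8   70. ]
steel [352.1 134.5] [73.3 78.5] [ 634.7 -248.6    9. ]Traceback (most recent call last):
  File "<stdin>", line 13, in <module>
  File "<stdin>", line 7, in fit
cv2.error: OpenCV(4.12.0) /io/opencv/modules/imgproc/src/shapedescr.cpp:361: error: (-201:Incorrect size of input array) There should be at least 5 points to fit the ellipse in function 'fitEllipseNoDirect'
```

```bash
python3 - <<'E'
from h import *
go(562,-409,140,0)
im=cv2.imread('pics/a_top.png'); hsv=cv2.cvtColor(im,cv2.COLOR_BGR2HSV); c=cam('top')
def fit(n,lo,hi,z,roi):
    m=cv2.inRange(hsv,lo,hi); k=np.zeros_like(m); k[roi[2]:roi[3],roi[0]:roi[1]]=1; m=m*k
    cs=cv2.findContours(m,0,1)[0]
    if not cs: print(n,'none');return
    ct=cv2.convexHull(max(cs,key=cv2.contourArea)); 
    if len(ct)<5: print(n,'few'); return
    e=cv2.fitEllipse(ct); print(n,np.round(e[0],1),np.round(e[1],1),np.round(p2w(c,e[0],z),1))
fit('Tlid',(0,100,120),(12,255,255),55,(380,420,200,230))
fit('Tcup',(0,120,50),(12,255,255),70,(310,345,225,260))
fit('Tsteel',(0,0,160),(180,60,255),9,(330,370,170,215))
fit('Tyel',(20,100,120),(35,255,255),9,(220,265,170,215))
fit('Tgreen',(65,80,40),(95,255,255),50,(180,220,225,260))
fit('Tblue',(100,100,60),(125,255,255),16,(280,320,180,215))
E
```

```text
shift cm [-10.62   2.16  11.54] turn [ 0.003  0.014 -0.032]
Tlid [403.  213.1] [19.9 21.5] [ 561.9 -408.7   55. ]
Tcup [326.5 240. ] [21.  21.6] [ 474.9 -172.7   70. ]
Tsteel [349.4 192.3] [26.9 28.1] [ 635.7 -254.1    9. ]
Tyel [240.7 189.1] [26.9 28. ] [640.2  90.1   9. ]
Tgreen [199.7 243. ] [18.4 19. ] [462.6 202.8  50. ]
Tblue [299.5 198.3] [19.7 19.9] [611.7 -95.6  16. ]
```

move_arm([
  [[-3, 0.5, 3], [0, 0, -0.03], 8.5],
  [[-6, 1.1, 6], [0, 0.01, -0.03], 8.5],
  [[-9, 1.7, 9], [0, 0.01, -0.03], 8.5],
  [[-10.6, 2.15, 11.5], [0, 0.014, -0.03], 8.5],
  [[-10.6, 2.15, 11.5], [0, 0.014, -0.03], 8.5],
  [[-10.6, 2.15, 11.5], [0, 0.014, -0.03], 8.5],
  [[-10.6, 2.15, 11.5], [0, 0.014, -0.03], 8.5],
  [[-10.6, 2.15, 11.5], [0, 0.014, -0.03], 8.5],
  [[-10.6, 2.15, 11.5], [0, 0.014, -0.03], 8.5],
  [[-10.6, 2.15, 11.5], [0, 0.014, -0.03], 8.5],
])

```text
clock: 3.3
position: [562.2, -408.3, 296.0]
eef_rot: [0.707, 0.707, 0.001, 0.001]
wrist_force: [0.0, 0.2, 0.6]
gripper_width: 0.996
```

```bash
python3 - <<'E'
from h import *
c=cam('wrist'); where(); cv2.imwrite('pics/d_wrist.png',env.get_image('wrist')); where()
print(w2p(c,[562,-409,55])); go(562,-409,35,0)
E
```

```text
t 3.3 grasp [ 562.8 -408.3  141.3] yaw_y -0.001 tilt [ 0.004  0.    -1.   ] w 0.996 F [0.  0.2 0.6] q [ 0.14  0.66  0.66  1.54 -0.44  1.09  0.9 ]
t 3.35 grasp [ 562.6 -408.4  141. ] yaw_y -0.001 tilt [ 0.004  0.    -1.   ] w 0.997 F [-0.8 -0.   0.1] q [ 0.14  0.66  0.66  1.54 -0.44  1.09  0.9 ]
[[278.78334007 221.75605325]]
shift cm [-0.06 -0.05 10.6 ] turn [ 0.004 -0.    -0.001]
```

View pics/d_wrist.png

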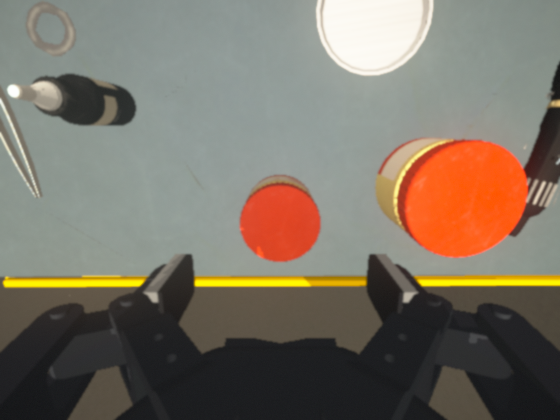

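move_arm([
  [[-0.05, 0, 3], [0, 0, 0], 8.5],
  [[-0.05, 0, 6], [0, 0, 0], 8.5],
  [[-0.05, 0, 9], [0, 0, 0], 8.5],
  [[-0.05, 0, 10.6], [0, 0, 0], 8.5],
  [[-0.05, 0, 10.6], [0, 0, 0], 8.5],
  [[-0.05, 0, 10.6], [0, 0, 0], 8.5],
  [[-0.05, 0, 10.6], [0, 0, 0], 5],
  [[-0.05, 0, 10.6], [0, 0, 0], 5],
  [[-0.05, 0, 10.6], [0, 0, 0], 5],
  [[-0.05, 0, 10.6], [0, 0, 0], 5],
])

```text
clock: 4.35
position: [563.1, -409.8, 192.1]
eef_rot: [0.707, 0.707, 0.002, 0.003]
wrist_force: [1.1, 0.2, 5.9]
gripper_width: 0.72
```

```bash
python3 - <<'E'
from h import *
where()
go(563,-409,130,0); go(635,-254.5,130,0); 
E
```

```text
t 4.35 grasp [ 564.2 -410.1   37.4] yaw_y -0.001 tilt [ 0.007 -0.002 -1.   ] w 0.72 F [1.1 0.2 5.9] q [ 0.18  0.77  0.59  1.6  -0.51  0.92  0.95]
shift cm [ 0.06  0.05 -9.26] turn [ 0.007  0.002 -0.001]
shift cm [15.51  7.23 -9.24] turn [ 0.007  0.002 -0.001]
```

move_arm([
  [[0, 0, -1], [0, 0, 0], 5],
  [[0, 0, -3.5], [0, 0, 0], 5],
  [[0, 0, -7], [0.007, 0, 0], 5],
  [[2, 1, -9.2], [0.007, 0, 0], 5],
  [[5, 2.4, -9.2], [0.007, 0, 0], 5],
  [[8.5, 4, -9.2], [0.007, 0, 0], 5],
  [[12, 5.6, -9.2], [0.007, 0, 0], 5],
  [[15, 7, -9.2], [0.007, 0, 0], 5],
  [[15.5, 7.2, -9.2], [0.007, 0, 0], 5],
  [[15.5, 7.2, -9.2], [0.007, 0, 0], 5],
])

```text
clock: 5.35
position: [635.5, -252.6, 284.5]
eef_rot: [0.706, 0.708, -0.001, 0.0]
wrist_force: [-0.2, -0.7, -0.2]
gripper_width: 0.72
```

```bash
python3 - <<'E'
from h import *
where(); c=cam('wrist'); im=env.get_image('wrist'); where(); cv2.imwrite('pics/e_wrist.png',im)
print(w2p(c,[[635,-254.5,10]]))
s=env.state(); m=R.from_quat(s['eef_rot']).as_matrix(); print(w2p(c,s['position']+m[:,2]*(154.7-17.6)))
c=cam('scene'); cv2.imwrite('pics/e_scene.png',env.get_image('scene'))
go(635,-254.5,60,0)
E
```

```text
t 5.35 grasp [ 635.5 -252.8  129.8] yaw_y 0.003 tilt [-0.    -0.001 -1.   ] w 0.72 F [-0.2 -0.7 -0.2] q [-0.12  0.65  0.66  1.58 -0.44  1.06  0.66]
t 5.4 grasp [ 634.3 -255.2  130. ] yaw_y -0.0 tilt [-0.    -0.003 -1.   ] w 0.72 F [-0.2 -1.1 -0.6] q [-0.12  0.65  0.66  1.58 -0.44  1.06  0.66]
[[279.75030662 210.64032104]]
[[277.73912777 303.021331  ]]
shift cm [0.19 0.13 7.  ] turn [-0.001  0.004 -0.003]
```

View pics/e_wrist.png

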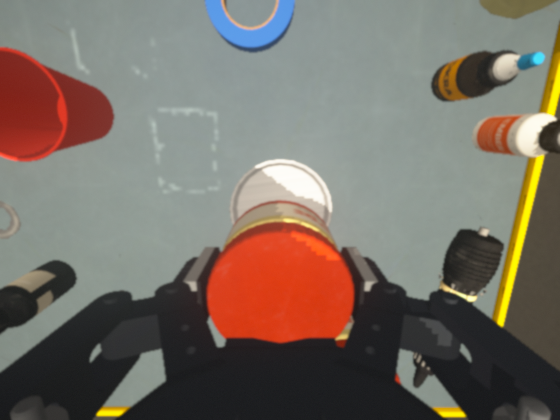

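```bash
cat >> h.py <<'E'
def ring(im,c,ctr,r,col):
    a=np.linspace(0,2*np.pi,90); P=np.array(ctr,float)+np.stack([r*np.cos(a),r*np.sin(a),0*a],1)
    cv2.polylines(im,[np.round(w2p(c,P)*8).astype(np.int32)],True,col,1,cv2.LINE_AA,3)
E
python3 - <<'E'
from h import *
c=cam('wrist'); im=env.get_image('wrist'); s=env.state(); where()
K,d,E=c
g=s['position']+R.from_quat(s['eef_rot']).as_matrix()[:,2]*154.7
ring(im,c,[635,-254.5,10],45,(0,255,0)); ring(im,c,[g[0],g[1],g[2]-37.4+55],31.5,(255,0,0))
cv2.imwrite('pics/f_wrist.png',cv2.resize(im[140:400,170:400],None,fx=2.3,fy=2.3))
E
```

```text
t 5.5 grasp [ 633.4 -257.3  130.1] yaw_y -0.004 tilt [-0.001 -0.004 -1.   ] w 0.72 F [ 0.6 -0.6 -1.2] q [-0.12  0.65  0.66  1.58 -0.44  1.06  0.66]
```

View pics/f_wrist.png

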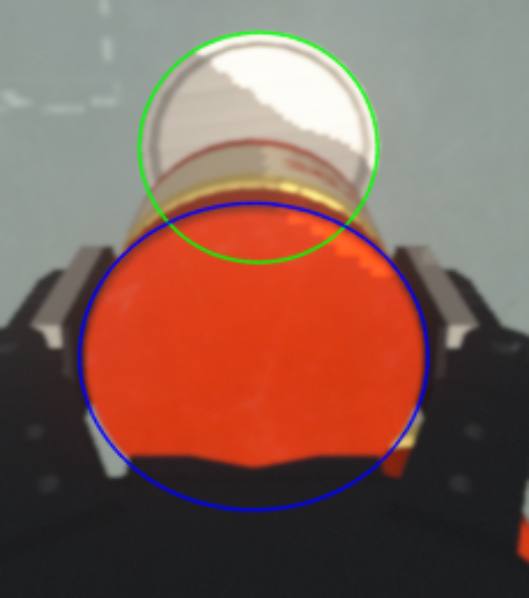

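```bash
python3 - <<'E'
from h import *
where(); go(635,-254.5,60,0); go(635,-254.5,41.5,0)
E
```

```text
t 5.5 grasp [ 633.4 -257.3  130.1] yaw_y -0.004 tilt [-0.001 -0.004 -1.   ] w 0.72 F [ 0.6 -0.6 -1.2] q [-0.12  0.65  0.66  1.58 -0.44  1.06  0.66]
shift cm [0.25 0.15 7.01] turn [-0.001  0.004 -0.004]
shift cm [0.26 0.15 8.86] turn [-0.001  0.004 -0.004]
```

move_arm([
  [[0.25, 0.15, 2], [0, 0.004, 0], 5],
  [[0.25, 0.15, 4], [0, 0.004, 0], 5],
  [[0.25, 0.15, 6], [0, 0.004, 0], 5],
  [[0.25, 0.15, 7.5], [0, 0.004, 0], 5],
  [[0.25, 0.15, 8], [0, 0.004, 0], 5],
  [[0.25, 0.15, 8], [0, 0.004, 0], 5],
  [[0.25, 0.15, 8], [0, 0.004, 0], 5],
  [[0.25, 0.15, 8], [0, 0.004, 0], 5],
  [[0.25, 0.15, 8], [0, 0.004, 0], 5],
  [[0.25, 0.15, 8], [0, 0.004, 0], 5],
])

```text
clock: 6.5
position: [635.1, -254.6, 205.4]
eef_rot: [0.708, 0.706, 0.0, 0.0]
wrist_force: [-0.0, 0.5, -1.3]
gripper_width: 0.717
```

```bash
python3 - <<'E'
from h import *
where(); go(635,-254.5,41.4,0)
E
```

```text
t 6.5 grasp [ 635.2 -254.6   50.7] yaw_y -0.004 tilt [ 0.001  0.    -1.   ] w 0.717 F [-0.   0.5 -1.3] q [-0.09  0.74  0.6   1.63 -0.5   0.93  0.7 ]
shift cm [ 0.01 -0.01  0.93] turn [ 0.001 -0.    -0.004]
```

move_arm([
  [[0, 0, 0.3], [0, 0, 0], 5],
  [[0, 0, 0.6], [0, 0, 0], 5],
  [[0, 0, 0.8], [0, 0, 0], 5],
  [[0, 0, 0.95], [0, 0, 0], 5],
  [[0, 0, 0.95], [0, 0, 0], 5],
  [[0, 0, 0.95], [0, 0, 0], 5],
  [[0, 0, 0.95], [0, 0, 0], 7.2],
  [[0, 0, 0.95], [0, 0, 0], 8.5],
  [[0, 0, 0.95], [0, 0, 0], 8.5],
  [[0, 0, 0.95], [0, 0, 0], 8.5],
])

```text
clock: 7.5
position: [635.2, -254.6, 195.8]
eef_rot: [0.708, 0.706, 0.0, 0.0]
wrist_force: [-0.7, 0.4, -0.3]
gripper_width: 0.997
```

```bash
python3 - <<'E'
from h import *
where(); go(635,-254.5,230,0); go(500,200,230,0)
E
```

```text
t 7.5 grasp [ 635.3 -254.6   41.1] yaw_y -0.004 tilt [ 0.001 -0.    -1.   ] w 0.997 F [-0.7  0.4 -0.3] q [-0.08  0.75  0.6   1.63 -0.5   0.92  0.7 ]
shift cm [ 1.000e-02 -1.000e-02 -1.889e+01] turn [ 0.001  0.    -0.004]
shift cm [ 45.41 -13.68 -18.91] turn [ 0.001  0.    -0.004]
```

Released. I lift away and check it from above.

move_arm([
  [[0, 0, -2], [0, 0, 0], 8.5],
  [[0, 0, -5], [0, 0, 0], 8.5],
  [[0, 0, -9], [0, 0, 0], 8.5],
  [[0, 0, -13], [0, 0, 0], 8.5],
  [[0, 0, -16], [0, 0, 0], 8.5],
  [[0, 0, -18], [0, 0, 0], 8.5],
  [[0, 0, -18], [0, 0, 0], 8.5],
  [[0, 0, -18], [0, 0, 0], 8.5],
  [[0, 0, -18], [0, 0, 0], 8.5],
  [[0, 0, -18], [0, 0, 0], 8.5],
])

```text
clock: 8.5
position: [634.9, -254.2, 374.0]
eef_rot: [0.708, 0.706, -0.0, -0.001]
wrist_force: [-0.4, -0.5, 0.5]
gripper_width: 0.998
```

```bash
python3 - <<'E'
from h import *
where(); c=cam('wrist'); im=env.get_image('wrist'); 
o=im.copy()
ring(o,c,[635,-254.5,10],45,(0,255,0)); ring(o,c,[635,-254.5,59],31.5,(255,0,0))
cv2.imwrite('pics/g_wrist.png',o)
cv2.imwrite('pics/gz.png',cv2.resize(o[140:280,200:360],None,fx=4,fy=4,interpolation=cv2.INTER_CUBIC))
hsv=cv2.cvtColor(im,cv2.COLOR_BGR2HSV)
m=cv2.inRange(hsv,(0,170,150),(8,255,255)); m[:140]=0;m[280:]=0;m[:,:220]=0;m[:,340:]=0
e=cv2.fitEllipse(cv2.convexHull(max(cv2.findContours(m,0,1)[0],key=cv2.contourArea))); print(e,p2w(c,e[0],59))
go(510,150,220,0); go(463,202,180,0)
E
```

```text
t 8.5 grasp [ 634.5 -254.1  219.3] yaw_y -0.004 tilt [-0.002  0.001 -1.   ] w 0.998 F [-0.4 -0.5  0.5] q [-0.14  0.58  0.7   1.49 -0.38  1.21  0.61]
((280.9386291503906, 198.30142211914062), (58.88527297973633, 59.2776985168457), 15.985919952392578) [ 634.88272915 -254.13189957   59.        ]
shift cm [ 40.38 -12.64  -0.  ] turn [-0.002 -0.    -0.004]
shift cm [ 45.57 -17.36   4.01] turn [-0.002 -0.    -0.004]
```

View pics/gz.png

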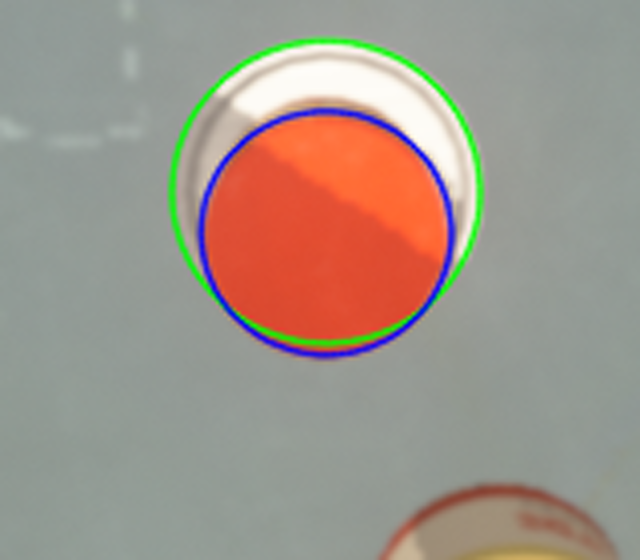

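move_arm([
  [[3, -1, 0], [0, 0, 0], 8.5],
  [[7, -2.7, 0], [0, 0, 0], 8.5],
  [[12, -4.5, 0], [0, 0, 0], 8.5],
  [[17, -6.5, 0], [0, 0, 0], 8.5],
  [[22, -8.3, 0], [0, 0, 0], 8.5],
  [[27, -10.3, 0], [0, 0, 0], 8.5],
  [[32, -12.2, 0], [0, 0, 0], 8.5],
  [[37, -14, 1], [0, 0, 0], 8.5],
  [[42, -16, 3], [0, 0, 0], 8.5],
  [[45.6, -17.3, 5], [0, 0, 0], 8.5],
])

```text
clock: 9.55
position: [469.4, 186.0, 333.3]
eef_rot: [0.708, 0.706, 0.001, -0.001]
wrist_force: [0.8, 0.1, 0.8]
gripper_width: 0.999
```

```bash
python3 - <<'E'
from h import *
where(); go(463,202,150,0)
E
```

```text
t 9.55 grasp [469.4 186.4 178.6] yaw_y -0.003 tilt [-0.     0.002 -1.   ] w 0.999 F [0.8 0.1 0.8] q [-1.02  0.26  0.65  1.97 -0.19  0.97 -0.28]
shift cm [ 1.59 -0.65  2.86] turn [-0.    -0.002 -0.003]
```

move_arm([
  [[1.6, -0.65, 1], [0, 0, 0], 8.5],
  [[1.6, -0.65, 2.8], [0, 0, 0], 8.5],
  [[1.6, -0.65, 2.8], [0, 0, 0], 8.5],
  [[1.6, -0.65, 2.8], [0, 0, 0], 8.5],
  [[1.6, -0.65, 2.8], [0, 0, 0], 8.5],
  [[1.6, -0.65, 2.8], [0, 0, 0], 8.5],
  [[1.6, -0.65, 2.8], [0, 0, 0], 8.5],
  [[1.6, -0.65, 2.8], [0, 0, 0], 8.5],
  [[1.6, -0.65, 2.8], [0, 0, 0], 8.5],
  [[1.6, -0.65, 2.8], [0, 0, 0], 8.5],
])

```text
clock: 10.55
position: [463.0, 202.1, 305.4]
eef_rot: [0.708, 0.706, 0.001, -0.001]
wrist_force: [-1.1, -0.8, -0.3]
gripper_width: 0.999
```

```bash
cat >> h.py <<'E'
def fit(c,im,lo,hi,z,roi):
    hsv=cv2.cvtColor(im,cv2.COLOR_BGR2HSV); m=cv2.inRange(hsv,lo,hi); k=np.zeros_like(m); k[roi[2]:roi[3],roi[0]:roi[1]]=1; m=m*k
    e=cv2.fitEllipse(cv2.convexHull(max(cv2.findContours(m,0,1)[0],key=cv2.contourArea))); print(np.round(e[0],1),np.round(e[1],1),np.round(p2w(c,e[0],z),1))
E
python3 - <<'E'
from h import *
where(); c=cam('wrist'); im=env.get_image('wrist'); where()
fit(c,im,(65,80,40),(95,255,255),50,(180,380,130,300))
cv2.imwrite('pics/h_wrist.png',im)
go(463,202,32,0)
E
```

```text
t 10.55 grasp [463.  202.4 150.7] yaw_y -0.003 tilt [-0.     0.002 -1.   ] w 0.999 F [-1.1 -0.8 -0.3] q [-1.03  0.29  0.63  2.   -0.22  0.91 -0.29]
t 10.6 grasp [463.  202.5 150.7] yaw_y -0.003 tilt [-0.     0.002 -1.   ] w 1.0 F [-1.2  0.1  0.1] q [-1.03  0.29  0.63  2.   -0.22  0.91 -0.29]
[280.9 211.5] [69.2 71. ] [463.5 205.9  50. ]
shift cm [-0.04  0.   11.87] turn [-0.    -0.002 -0.003]
```

View pics/h_wrist.png

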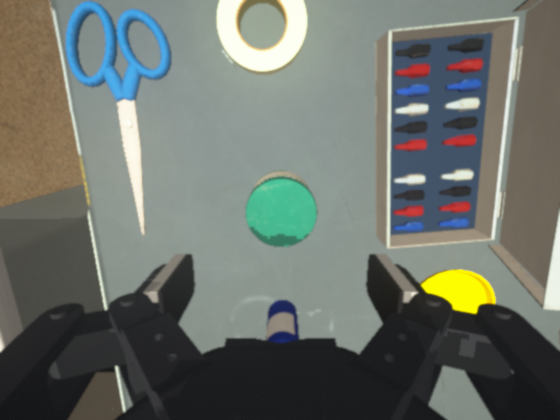

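```bash
python3 - <<'E'
from h import *
c=cam('wrist'); im=cv2.imread('pics/h_wrist.png')
ring(im,c,[463.5,205.0,50],29.5,(0,0,255)); ring(im,c,[463.5,205,0],29.5,(255,0,0))
cv2.imwrite('pics/hz.png',cv2.resize(im[150:270,210:350],None,fx=4,fy=4,interpolation=cv2.INTER_CUBIC))
c=cam('top'); im=cv2.imread('pics/a_top.png')
ring(im,c,[463.5,205.0,50],29.5,(0,0,255)); ring(im,c,[463.5,205,0],29.5,(255,0,0))
cv2.imwrite('pics/hz2.png',cv2.resize(im[225:265,180:220],None,fx=12,fy=12,interpolation=cv2.INTER_CUBIC))
E
```

```text
(no output)
```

View pics/hz.png

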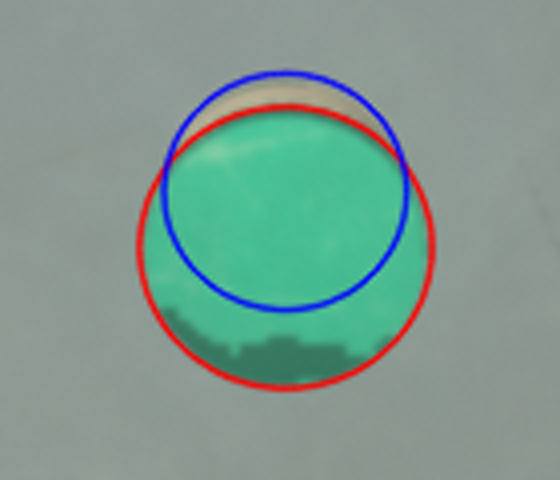

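View pics/hz2.png

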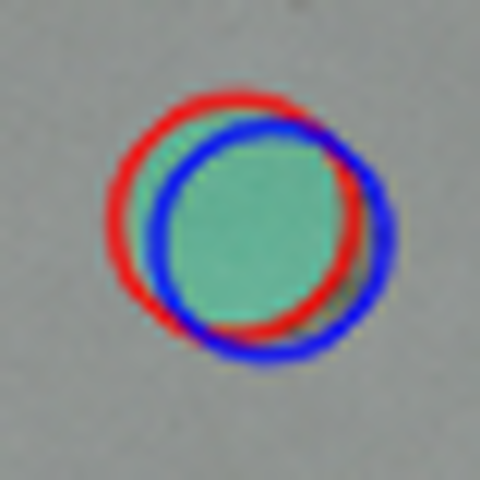

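move_arm([
  [[0.15, 0, 3], [0, 0, 0], 8.5],
  [[0.15, 0, 6], [0, 0, 0], 8.5],
  [[0.15, 0, 9], [0, 0, 0], 8.5],
  [[0.15, 0, 11.5], [0, 0, 0], 8.5],
  [[0.15, 0, 11.7], [0, 0, 0], 8.5],
  [[0.15, 0, 11.7], [0, 0, 0], 8.5],
  [[0.15, 0, 11.7], [0, 0, 0], 5],
  [[0.15, 0, 11.7], [0, 0, 0], 5],
  [[0.15, 0, 11.7], [0, 0, 0], 5],
  [[0.15, 0, 11.7], [0, 0, 0], 5],
])

```text
clock: 11.6
position: [463.7, 204.2, 190.1]
eef_rot: [0.708, 0.706, 0.002, -0.001]
wrist_force: [-1.4, -0.2, 5.6]
gripper_width: 0.668
```

```bash
python3 - <<'E'
from h import *
where(); go(463,202,180,0); go(635,-254.3,180,0)
E
```

```text
t 11.6 grasp [464.  204.8  35.4] yaw_y -0.003 tilt [ 0.002  0.004 -1.   ] w 0.668 F [-1.4 -0.2  5.6] q [-0.92  0.48  0.52  2.08 -0.39  0.67 -0.15]
shift cm [ -0.16  -0.04 -14.46] turn [ 0.002 -0.004 -0.003]
shift cm [-45.73  17.3  -14.62] turn [ 0.002 -0.004 -0.003]
```

move_arm([
  [[0, 0, -1.5], [0, 0, 0], 5],
  [[0, 0, -4.5], [0, 0, 0], 5],
  [[0, 0, -8.5], [0, 0, 0], 5],
  [[-2, 0.8, -12], [0, 0, 0], 5],
  [[-5.5, 2, -14.6], [0, 0, 0], 5],
  [[-10, 3.8, -14.6], [0, -0.004, 0], 5],
  [[-14.5, 5.5, -14.6], [0, -0.004, 0], 5],
  [[-19, 7.2, -14.6], [0, -0.004, 0], 5],
  [[-23.5, 9, -14.6], [0, -0.004, 0], 5],
  [[-28, 10.6, -14.6], [0, -0.004, 0], 5],
])

```text
clock: 12.6
position: [569.0, -78.4, 336.1]
eef_rot: [0.708, 0.706, 0.002, 0.001]
wrist_force: [0.7, 0.4, -1.6]
gripper_width: 0.672
```

```bash
python3 - <<'E'
from h import *
where(); go(635,-254.3,160,0)
E
```

```text
t 12.6 grasp [569.6 -78.2 181.4] yaw_y -0.002 tilt [ 0.004  0.001 -1.   ] w 0.672 F [ 0.7  0.4 -1.6] q [-0.5   0.41  0.72  1.82 -0.31  1.03  0.34]
shift cm [-17.58   6.64   2.14] turn [ 0.004 -0.001 -0.002]
```

move_arm([
  [[-4, 1.6, 0], [0, 0, 0], 5],
  [[-8, 3.1, 0], [0, 0, 0], 5],
  [[-12, 4.6, 0.5], [0, 0, 0], 5],
  [[-15, 5.8, 1], [0.004, 0, 0], 5],
  [[-17, 6.5, 1.8], [0.004, 0, 0], 5],
  [[-17.6, 6.65, 2.1], [0.004, 0, 0], 5],
  [[-17.6, 6.65, 2.1], [0.004, 0, 0], 5],
  [[-17.6, 6.65, 2.1], [0.004, 0, 0], 5],
  [[-17.6, 6.65, 2.1], [0.004, 0, 0], 5],
  [[-17.6, 6.65, 2.1], [0.004, 0, 0], 5],
])

```text
clock: 13.6
position: [635.4, -253.1, 315.7]
eef_rot: [0.707, 0.707, 0.001, -0.001]
wrist_force: [0.2, 0.1, -0.3]
gripper_width: 0.674
```

```bash
python3 - <<'E'
from h import *
where(); c=cam('wrist'); im=env.get_image('wrist'); s=env.state()
g=s['position']+R.from_quat(s['eef_rot']).as_matrix()[:,2]*154.7; where()
ring(im,c,[635,-254.3,59],31.5,(0,255,0)); ring(im,c,[g[0],g[1],g[2]+14.6],29.5,(255,0,0))
cv2.imwrite('pics/i_wrist.png',cv2.resize(im[140:400,170:400],None,fx=2.3,fy=2.3))
go(635,-254.3,102,0)
E
```

```text
t 13.6 grasp [ 635.4 -252.8  161. ] yaw_y -0.001 tilt [ 0.     0.002 -1.   ] w 0.674 F [ 0.2  0.1 -0.3] q [-0.13  0.63  0.68  1.55 -0.42  1.11  0.64]
t 13.65 grasp [ 635.4 -253.1  160.9] yaw_y -0.001 tilt [ 0.     0.002 -1.   ] w 0.67 F [-0.6  0.1 -0.6] q [-0.13  0.63  0.68  1.55 -0.42  1.11  0.64]
shift cm [-0.1  -0.04  5.89] turn [ 0.    -0.002 -0.001]
```

View pics/i_wrist.png

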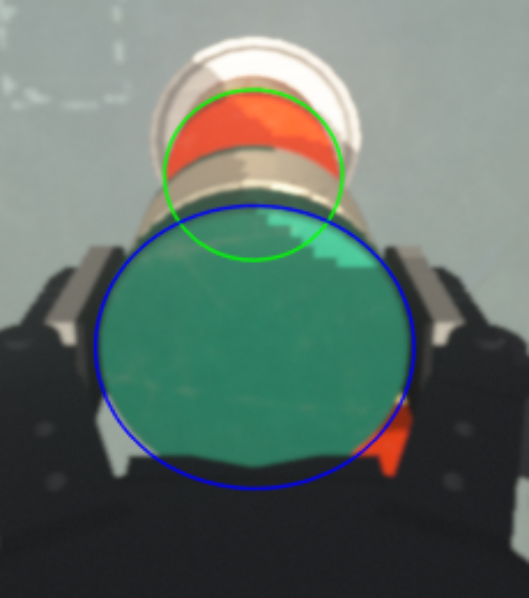

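move_arm([
  [[-0.1, -0.05, 1.5], [0, -0.002, 0], 5],
  [[-0.1, -0.05, 3.2], [0, -0.002, 0], 5],
  [[-0.1, -0.05, 4.6], [0, -0.002, 0], 5],
  [[-0.1, -0.05, 5.4], [0, -0.002, 0], 5],
  [[-0.1, -0.05, 5.8], [0, -0.002, 0], 5],
  [[-0.1, -0.05, 5.9], [0, -0.002, 0], 5],
  [[-0.1, -0.05, 5.9], [0, -0.002, 0], 5],
  [[-0.1, -0.05, 5.9], [0, -0.002, 0], 5],
  [[-0.1, -0.05, 5.9], [0, -0.002, 0], 5],
  [[-0.1, -0.05, 5.9], [0, -0.002, 0], 5],
])

```text
clock: 14.65
position: [635.0, -254.4, 257.1]
eef_rot: [0.707, 0.707, 0.0, 0.001]
wrist_force: [-0.4, -0.2, -1.1]
gripper_width: 0.668
```

```bash
python3 - <<'E'
from h import *
where(); go(635,-254.3,94.3,0)
E
```

```text
t 14.65 grasp [ 635.2 -254.5  102.4] yaw_y -0.001 tilt [ 0.001 -0.001 -1.   ] w 0.668 F [-0.4 -0.2 -1.1] q [-0.11  0.68  0.64  1.6  -0.46  1.01  0.67]
shift cm [0.01 0.   0.81] turn [ 0.001  0.001 -0.001]
```

move_arm([
  [[0, 0, 0.2], [0, 0, 0], 5],
  [[0, 0, 0.4], [0, 0, 0], 5],
  [[0, 0, 0.6], [0, 0, 0], 5],
  [[0, 0, 0.75], [0, 0, 0], 5],
  [[0, 0, 0.83], [0, 0, 0], 5],
  [[0, 0, 0.83], [0, 0, 0], 5],
  [[0, 0, 0.83], [0, 0, 0], 5],
  [[0, 0, 0.83], [0, 0, 0], 6.5],
  [[0, 0, 0.83], [0, 0, 0], 8.5],
  [[0, 0, 0.83], [0, 0, 0], 8.5],
])

```text
clock: 15.65
position: [635.1, -254.3, 248.7]
eef_rot: [0.707, 0.707, 0.0, 0.001]
wrist_force: [0.2, 0.7, 0.1]
gripper_width: 0.993
```

move_arm([
  [[0, 0, 0], [0, 0, 0], 8.5],
  [[0, 0, 0], [0, 0, 0], 8.5],
  [[0, 0, -1], [0, 0, 0], 8.5],
  [[0, 0, -4], [0, 0, 0], 8.5],
  [[0, 0, -8], [0, 0, 0], 8.5],
  [[0, 0, -12], [0, 0, 0], 8.5],
  [[0, 0, -14], [0, 0, 0], 8.5],
  [[0, 0, -14], [0, 0, 0], 8.5],
  [[0, 0, -14], [0, 0, 0], 8.5],
  [[0, 0, -14], [0, 0, 0], 8.5],
])

```text
clock: 16.65
position: [634.6, -253.8, 387.3]
eef_rot: [0.707, 0.707, -0.0, -0.0]
wrist_force: [0.4, 0.3, 0.2]
gripper_width: 0.995
```

```bash
python3 - <<'E'
from h import *
where(); c=cam('wrist'); im=env.get_image('wrist'); where()
fit(c,im,(65,80,40),(95,255,255),109,(180,380,130,330))
ring(im,c,[635,-254.3,10],45,(0,255,0)); ring(im,c,[635,-254.3,109],29.5,(255,0,0))
cv2.imwrite('pics/j.png',im)
go(612,-96,150,0)
E
```

```text
t 16.65 grasp [ 634.4 -253.7  232.6] yaw_y -0.001 tilt [-0.001  0.    -1.   ] w 0.995 F [0.4 0.3 0.2] q [-0.15  0.57  0.71  1.48 -0.38  1.24  0.61]
t 16.7 grasp [ 634.4 -253.7  232.4] yaw_y -0.001 tilt [-0.001  0.    -1.   ] w 0.99 F [-0.2  0.6 -0.3] q [-0.15  0.57  0.71  1.48 -0.38  1.24  0.61]
[281.  207.7] [62.4 63.7] [ 635.  -253.6  109. ]
shift cm [15.77 -2.26  8.25] turn [-0.001 -0.    -0.001]
```

View pics/j.png

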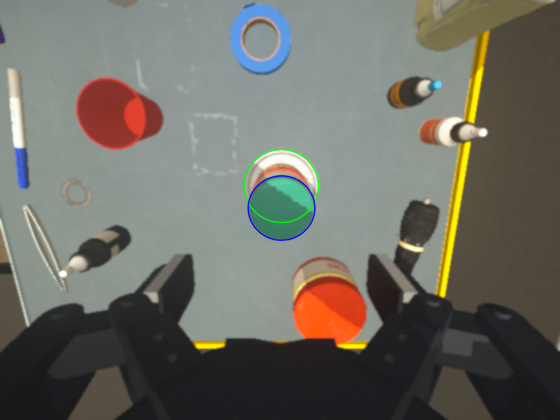

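move_arm([
  [[3, -0.4, 0], [0, 0, 0], 8.5],
  [[7, -1, 0], [0, 0, 0], 8.5],
  [[11, -1.6, 1], [0, 0, 0], 8.5],
  [[14.5, -2.1, 4], [0, 0, 0], 8.5],
  [[15.8, -2.3, 7], [0, 0, 0], 8.5],
  [[15.8, -2.3, 8.2], [0, 0, 0], 8.5],
  [[15.8, -2.3, 8.2], [0, 0, 0], 8.5],
  [[15.8, -2.3, 8.2], [0, 0, 0], 8.5],
  [[15.8, -2.3, 8.2], [0, 0, 0], 8.5],
  [[15.8, -2.3, 8.2], [0, 0, 0], 8.5],
])

```text
clock: 17.7
position: [612.0, -97.3, 306.6]
eef_rot: [0.708, 0.706, 0.0, 0.001]
wrist_force: [-0.8, 0.4, 0.2]
gripper_width: 0.997
```

```bash
python3 - <<'E'
from h import *
where(); c=cam('wrist'); im=env.get_image('wrist'); where()
fit(c,im,(100,100,60),(125,255,255),15,(180,380,100,330))
ring(im,c,[612,-96,16],32.5,(0,255,0))
cv2.imwrite('pics/k.png',im)
go(612,-96,14,0)
E
```

```text
t 17.7 grasp [612.2 -97.3 151.9] yaw_y -0.003 tilt [ 0.001 -0.    -1.   ] w 0.997 F [-0.8  0.4  0.2] q [-0.41  0.52  0.69  1.73 -0.38  1.02  0.41]
t 17.75 grasp [612.1 -96.9 151.6] yaw_y -0.002 tilt [ 0.001  0.    -1.   ] w 0.996 F [-0.9 -0.3 -0.7] q [-0.41  0.52  0.69  1.73 -0.38  1.02  0.41]
[280.9 200.3] [67.6 69.4] [613.  -93.8  15. ]
shift cm [ 9.000e-02 -1.000e-02  1.376e+01] turn [ 0.001 -0.    -0.002]
```

View pics/k.png

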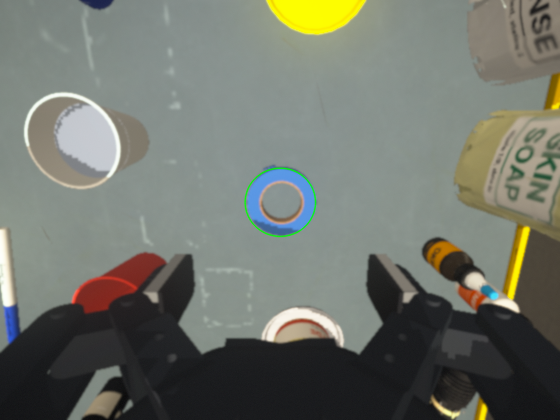

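move_arm([
  [[0.15, 0, 3.5], [0, 0, 0], 8.5],
  [[0.15, 0, 7], [0, 0, 0], 8.5],
  [[0.15, 0, 10.5], [0, 0, 0], 8.5],
  [[0.15, 0, 12.8], [0, 0, 0], 8.5],
  [[0.15, 0, 13.6], [0, 0, 0], 8.5],
  [[0.15, 0, 13.6], [0, 0, 0], 8.5],
  [[0.15, 0, 13.6], [0, 0, 0], 8.5],
  [[0.15, 0, 13.6], [0, 0, 0], 8.5],
  [[0.15, 0, 13.6], [0, 0, 0], 8.5],
  [[0.15, 0, 13.6], [0, 0, 0], 8.5],
])

```text
clock: 18.75
position: [612.4, -95.4, 171.2]
eef_rot: [0.708, 0.706, 0.001, 0.001]
wrist_force: [0.5, 0.5, -0.2]
gripper_width: 0.997
```

```bash
python3 - <<'E'
from h import *
where(); im=env.get_image('wrist'); cv2.imwrite('pics/l.png',im)
go(612.5,-95.5,15,0)
E
```

```text
t 18.75 grasp [612.8 -95.4  16.5] yaw_y -0.002 tilt [ 0.002  0.    -1.   ] w 0.997 F [ 0.5  0.5 -0.2] q [-0.33  0.69  0.57  1.81 -0.51  0.79  0.5 ]
shift cm [-0.02  0.02  0.13] turn [ 0.002 -0.    -0.002]
```

View pics/l.png

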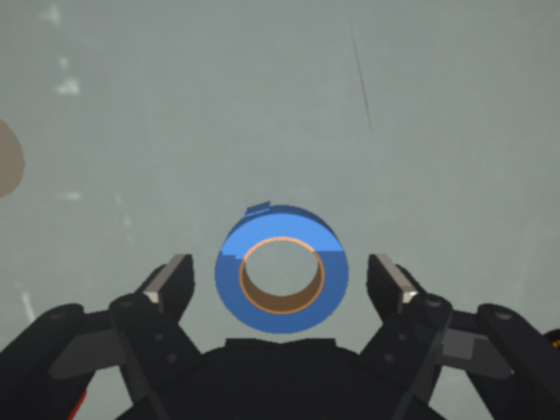

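move_arm([
  [[0, 0, 0.1], [0, 0, 0], 8],
  [[0, 0, 0.1], [0, 0, 0], 7.5],
  [[0, 0, 0.1], [0, 0, 0], 7],
  [[0, 0, 0.1], [0, 0, 0], 6.5],
  [[0, 0, 0.1], [0, 0, 0], 5.5],
  [[0, 0, 0.1], [0, 0, 0], 5.5],
  [[0, 0, 0.1], [0, 0, 0], 5.5],
  [[0, 0, 0.1], [0, 0, 0], 5.5],
  [[0, 0, 0.1], [0, 0, 0], 5.5],
  [[0, 0, 0.1], [0, 0, 0], 5.5],
])

```text
clock: 19.8
position: [612.6, -95.6, 170.8]
eef_rot: [0.708, 0.706, 0.001, 0.001]
wrist_force: [-0.7, 0.6, 5.2]
gripper_width: 0.721
```

```bash
python3 - <<'E'
from h import *
where(); go(612.5,-95.5,165,0); go(635,-254,165,0)
E
```

```text
t 19.8 grasp [613.  -95.6  16.1] yaw_y -0.002 tilt [ 0.003  0.    -1.   ] w 0.721 F [-0.7  0.6  5.2] q [-0.33  0.69  0.57  1.81 -0.51  0.79  0.5 ]
shift cm [ 1.000e-02  3.000e-02 -1.489e+01] turn [ 0.003 -0.    -0.002]
shift cm [-15.83   2.32 -14.89] turn [ 0.003 -0.    -0.002]
```

move_arm([
  [[0, 0, -1], [0, 0, 0], 5.5],
  [[0, 0, -4], [0, 0, 0], 5.5],
  [[0, 0, -8], [0, 0, 0], 5.5],
  [[0, 0, -12], [0, 0, 0], 5.5],
  [[-2, 0.3, -14.9], [0, 0, 0], 5.5],
  [[-6, 0.9, -14.9], [0, 0, 0], 5.5],
  [[-10, 1.5, -14.9], [0, 0, 0], 5.5],
  [[-14, 2.1, -14.9], [0, 0, 0], 5.5],
  [[-15.8, 2.3, -14.9], [0, 0, 0], 5.5],
  [[-15.8, 2.3, -14.9], [0, 0, 0], 5.5],
])

```text
clock: 20.8
position: [633.4, -258.1, 320.3]
eef_rot: [0.71, 0.704, -0.0, 0.002]
wrist_force: [-0.1, -0.1, -0.4]
gripper_width: 0.726
```

```bash
python3 - <<'E'
from h import *
where(); go(635,-254,160,0); 
E
```

```text
t 20.8 grasp [ 633.8 -258.6  165.6] yaw_y -0.008 tilt [ 0.002 -0.003 -1.   ] w 0.726 F [-0.1 -0.1 -0.4] q [-0.13  0.62  0.68  1.55 -0.42  1.12  0.64]
shift cm [0.41 0.16 0.56] turn [ 0.002  0.003 -0.008]
```

move_arm([
  [[0.4, 0.15, 0.5], [0, 0.003, -0.008], 5.5],
  [[0.4, 0.15, 1], [0, 0.003, -0.008], 5.5],
  [[0.4, 0.15, 1.5], [0, 0.003, -0.008], 5.5],
  [[0.4, 0.15, 1.5], [0, 0.003, -0.008], 5.5],
  [[0.4, 0.15, 1.5], [0, 0.003, -0.008], 5.5],
  [[0.4, 0.15, 1.5], [0, 0.003, -0.008], 5.5],
  [[0.4, 0.15, 1.5], [0, 0.003, -0.008], 5.5],
  [[0.4, 0.15, 1.5], [0, 0.003, -0.008], 5.5],
  [[0.4, 0.15, 1.5], [0, 0.003, -0.008], 5.5],
  [[0.4, 0.15, 1.5], [0, 0.003, -0.008], 5.5],
])

```text
clock: 21.8
position: [635.0, -254.1, 305.4]
eef_rot: [0.707, 0.707, 0.001, 0.001]
wrist_force: [0.4, 0.5, -1.2]
gripper_width: 0.727
```

```bash
python3 - <<'E'
from h import *
where(); c=cam('wrist'); im=env.get_image('wrist'); s=env.state()
g=s['position']+R.from_quat(s['eef_rot']).as_matrix()[:,2]*154.7
ring(im,c,[635,-254,109],29.5,(0,255,0)); ring(im,c,[g[0],g[1],g[2]],32.5,(0,0,255))
cv2.imwrite('pics/m_wrist.png',cv2.resize(im[140:400,170:400],None,fx=2.3,fy=2.3))
go(635,-254,125.2,0)
E
```

```text
t 21.8 grasp [ 635.4 -254.2  150.7] yaw_y -0.0 tilt [ 0.002 -0.    -1.   ] w 0.727 F [ 0.4  0.5 -1.2] q [-0.13  0.63  0.67  1.56 -0.43  1.09  0.65]
shift cm [ 0.01 -0.    2.54] turn [ 0.002  0.    -0.   ]
```

View pics/m_wrist.png

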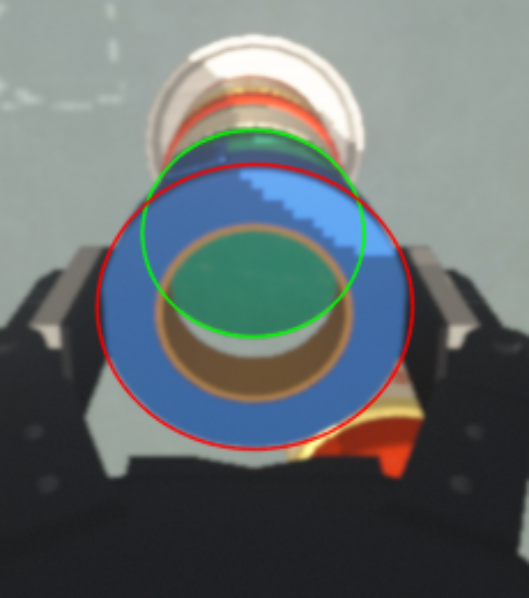

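move_arm([
  [[0, 0, 0.8], [0, 0, 0], 5.5],
  [[0, 0, 1.5], [0, 0, 0], 5.5],
  [[0, 0, 2], [0, 0, 0], 5.5],
  [[0, 0, 2.3], [0, 0, 0], 5.5],
  [[0, 0, 2.45], [0, 0, 0], 5.5],
  [[0, 0, 2.55], [0, 0, 0], 5.5],
  [[0, 0, 2.55], [0, 0, 0], 5.5],
  [[0, 0, 2.55], [0, 0, 0], 5.5],
  [[0, 0, 2.55], [0, 0, 0], 5.5],
  [[0, 0, 2.55], [0, 0, 0], 5.5],
])

```text
clock: 22.85
position: [635.1, -254.2, 280.0]
eef_rot: [0.707, 0.707, 0.001, 0.001]
wrist_force: [0.8, 0.4, -0.6]
gripper_width: 0.723
```

```bash
python3 - <<'E'
from h import *
where()
E
```

```text
t 22.85 grasp [ 635.5 -254.2  125.3] yaw_y -0.0 tilt [ 0.003 -0.    -1.   ] w 0.723 F [ 0.8  0.4 -0.6] q [-0.12  0.66  0.65  1.58 -0.45  1.05  0.66]
```

No clear contact force yet, so I ease down 0.5 mm more, release and rise.

move_arm([
  [[0, 0, 0.05], [0, 0, 0], 5.5],
  [[0, 0, 0.05], [0, 0, 0], 5.5],
  [[0, 0, 0.05], [0, 0, 0], 5.5],
  [[0, 0, 0.05], [0, 0, 0], 6.3],
  [[0, 0, 0.05], [0, 0, 0], 7],
  [[0, 0, 0.05], [0, 0, 0], 8.5],
  [[0, 0, 0.05], [0, 0, 0], 8.5],
  [[0, 0, 0.05], [0, 0, 0], 8.5],
  [[0, 0, 0.05], [0, 0, 0], 8.5],
  [[0, 0, 0.05], [0, 0, 0], 8.5],
])

```text
clock: 23.85
position: [635.1, -254.2, 279.5]
eef_rot: [0.707, 0.707, 0.001, 0.001]
wrist_force: [-0.1, -0.4, -0.3]
gripper_width: 0.997
```

move_arm([
  [[0, 0, -1], [0, 0, 0], 8.5],
  [[0, 0, -4], [0, 0, 0], 8.5],
  [[0, 0, -8], [0, 0, 0], 8.5],
  [[0, 0, -11], [0, 0, 0], 8.5],
  [[0, 0, -11], [0, 0, 0], 8.5],
  [[0, 0, -11], [0, 0, 0], 8.5],
  [[0, 0, -11], [0, 0, 0], 8.5],
  [[0, 0, -11], [0, 0, 0], 8.5],
  [[0, 0, -11], [0, 0, 0], 8.5],
  [[0, 0, -11], [0, 0, 0], 8.5],
])

```text
clock: 24.85
position: [634.7, -254.1, 388.8]
eef_rot: [0.707, 0.707, 0.001, 0.001]
wrist_force: [-0.4, 0.4, 0.1]
gripper_width: 0.994
```

```bash
python3 - <<'E'
from h import *
where(); c=cam('wrist'); im=env.get_image('wrist'); where()
fit(c,im,(100,100,60),(125,255,255),125,(180,380,130,330))
ring(im,c,[635,-254.,10],45,(0,255,0)); ring(im,c,[635,-254.,125],32.5,(0,0,255))
cv2.imwrite('pics/n.png',im)
for n in('scene','top'): cv2.imwrite(f'pics/n_{n}.png',env.get_image(n))
go(475,-173,170,0)
E
```

```text
t 24.85 grasp [ 634.9 -254.1  234.1] yaw_y -0.0 tilt [ 0.001  0.    -1.   ] w 0.994 F [-0.4  0.4  0.1] q [-0.15  0.56  0.71  1.48 -0.38  1.24  0.61]
t 24.9 grasp [ 635.  -254.1  234.3] yaw_y -0.0 tilt [ 0.002 -0.    -1.   ] w 0.992 F [0.2 0.4 0.1] q [-0.15  0.56  0.71  1.48 -0.38  1.24  0.61]
[280.5 210.3] [74.  74.9] [ 635.3 -252.2  125. ]
shift cm [  8.11 -15.99   6.42] turn [ 0.002  0.    -0.   ]
```

View pics/n.png

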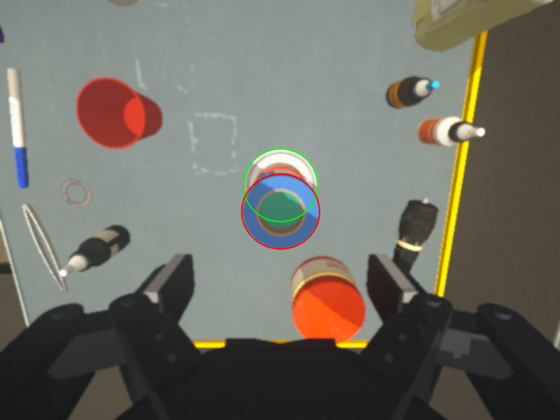

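View pics/n_scene.png

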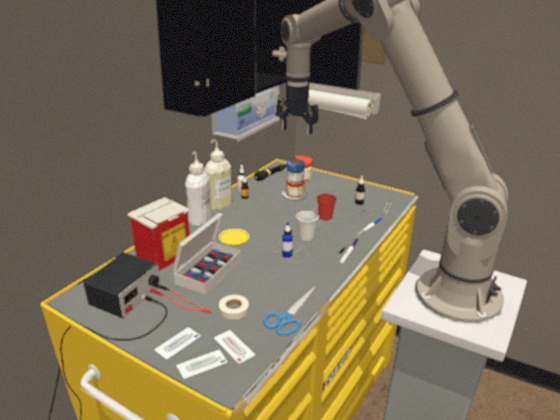

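move_arm([
  [[2, -4, 0], [0, 0, 0], 8.5],
  [[4, -8, 0], [0, 0, 0], 8.5],
  [[6, -12, 0], [0, 0, 0], 8.5],
  [[8, -15.5, 3], [0, 0, 0], 8.5],
  [[8.1, -16, 6], [0, 0, 0], 8.5],
  [[8.1, -16, 6.4], [0, 0, 0], 8.5],
  [[8.1, -16, 6.4], [0, 0, 0], 8.5],
  [[8.1, -16, 6.4], [0, 0, 0], 8.5],
  [[8.1, -16, 6.4], [0, 0, 0], 8.5],
  [[8.1, -16, 6.4], [0, 0, 0], 8.5],
])

```text
clock: 26.0
position: [475.8, -173.6, 325.8]
eef_rot: [0.707, 0.707, 0.001, 0.002]
wrist_force: [0.2, 0.3, -0.0]
gripper_width: 1.0
```

```bash
python3 - <<'E'
from h import *
where(); c=cam('wrist'); im=env.get_image('wrist'); where()
fit(c,im,(0,120,40),(10,255,255),70,(180,380,130,330))
ring(im,c,[475,-173.,70],32.5,(0,255,0)); ring(im,c,[475,-173,0],23,(255,0,0))
cv2.imwrite('pics/o.png',im)
go(475,-173,62,0)
E
```

```text
t 26.0 grasp [ 476.5 -173.8  171.1] yaw_y -0.001 tilt [ 0.004 -0.001 -1.   ] w 1.0 F [ 0.2  0.3 -0. ] q [-0.38  0.29  0.77  1.98 -0.25  0.96  0.51]
t 26.05 grasp [ 476.2 -173.7  170.9] yaw_y -0.001 tilt [ 0.004 -0.001 -1.   ] w 0.997 F [-0.3 -0.8 -0.3] q [-0.38  0.29  0.77  1.98 -0.25  0.96  0.51]
[278.1 212.5] [76.4 79.6] [ 475.1 -171.7   70. ]
shift cm [ 0.07 -0.1  10.89] turn [ 0.004  0.001 -0.001]
```

View pics/o.png

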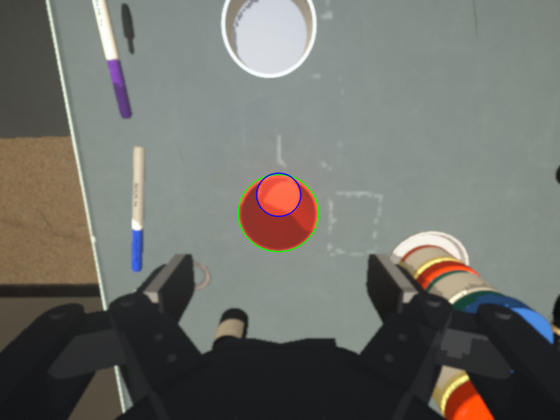

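move_arm([
  [[0.1, -0.1, 3.5], [0, 0, 0], 8.5],
  [[0.1, -0.1, 7], [0, 0, 0], 8.5],
  [[0.1, -0.1, 10], [0, 0, 0], 8.5],
  [[0.1, -0.1, 11.3], [0.004, 0, 0], 8.5],
  [[0.1, -0.1, 11.3], [0.004, 0, 0], 8.5],
  [[0.1, -0.1, 11.3], [0.004, 0, 0], 8.5],
  [[0.1, -0.1, 11.3], [0.004, 0, 0], 7],
  [[0.1, -0.1, 11.3], [0.004, 0, 0], 6],
  [[0.1, -0.1, 11.3], [0.004, 0, 0], 5.8],
  [[0.1, -0.1, 11.3], [0.004, 0, 0], 5.8],
])

```text
clock: 27.05
position: [475.7, -173.2, 214.7]
eef_rot: [0.707, 0.707, 0.001, 0.001]
wrist_force: [-2.7, 1.4, 9.5]
gripper_width: 0.725
```

```bash
python3 - <<'E'
from h import *
where(); c=cam('wrist'); im=env.get_image('wrist'); where()
cv2.imwrite('pics/p.png',im)
go(475,-173,180,0); go(639,90,160,0)
E
```

```text
t 27.05 grasp [ 476.1 -173.3   60. ] yaw_y -0.001 tilt [ 0.003 -0.001 -1.   ] w 0.725 F [-2.7  1.4  9.5] q [-0.27  0.47  0.66  2.07 -0.42  0.74  0.66]
t 27.1 grasp [ 476.1 -173.3   60. ] yaw_y -0.001 tilt [ 0.003 -0.001 -1.   ] w 0.719 F [-2.5  0.4  9.5] q [-0.27  0.47  0.66  2.07 -0.42  0.74  0.66]
shift cm [ 1.0e-02 -3.0e-02 -1.2e+01] turn [ 0.003  0.001 -0.001]
shift cm [26.33 16.33 -9.97] turn [ 0.003  0.001 -0.001]
```

View pics/p.png

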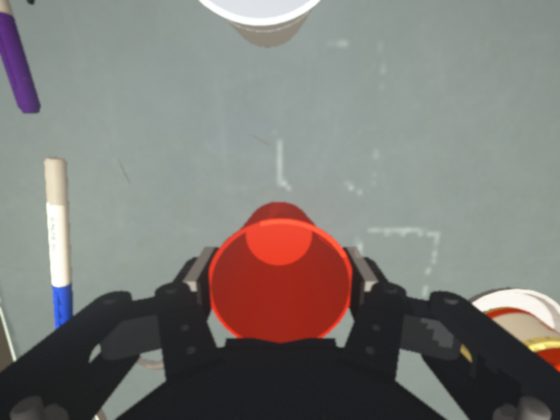

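move_arm([
  [[0, 0, -1], [0, 0, 0], 5.8],
  [[0, 0, -3], [0, 0, 0], 5.8],
  [[0, 0, -6], [0, 0, 0], 5.8],
  [[0, 0, -9], [0, 0, 0], 5.8],
  [[2, 1.2, -11], [0, 0, 0], 5.8],
  [[5, 3.1, -11], [0, 0, 0], 5.8],
  [[8.5, 5.3, -11], [0, 0, 0], 5.8],
  [[12, 7.4, -11], [0, 0, 0], 5.8],
  [[15.5, 9.6, -11], [0, 0, 0], 5.8],
  [[18.5, 11.5, -11], [0, 0, 0], 5.8],
])

```text
clock: 28.1
position: [591.6, 14.2, 326.3]
eef_rot: [0.707, 0.707, 0.002, 0.002]
wrist_force: [0.4, -0.8, 0.1]
gripper_width: 0.72
```

```bash
python3 - <<'E'
from h import *
where(); go(639.5,89.5,150,0)
E
```

```text
t 28.1 grasp [592.3  14.2 171.6] yaw_y 0.001 tilt [ 0.005  0.    -1.   ] w 0.72 F [ 0.4 -0.8  0.1] q [-0.62  0.44  0.69  1.78 -0.33  1.02  0.19]
shift cm [7.53 4.79 2.18] turn [ 0.005 -0.     0.001]
```

move_arm([
  [[2.5, 1.6, 0], [0, 0, 0], 5.8],
  [[5, 3.2, 0], [0, 0, 0], 5.8],
  [[7, 4.4, 0], [0.005, 0, 0], 5.8],
  [[7.5, 4.75, 1.5], [0.005, 0, 0], 5.8],
  [[7.5, 4.75, 3], [0.005, 0, 0], 5.8],
  [[7.5, 4.75, 3.2], [0.005, 0, 0], 5.8],
  [[7.5, 4.75, 3.2], [0.005, 0, 0], 5.8],
  [[7.5, 4.75, 3.2], [0.005, 0, 0], 5.8],
  [[7.5, 4.75, 3.2], [0.005, 0, 0], 5.8],
  [[7.5, 4.75, 3.2], [0.005, 0, 0], 5.8],
])

```text
clock: 29.1
position: [639.3, 88.7, 295.2]
eef_rot: [0.707, 0.707, 0.0, 0.0]
wrist_force: [-0.3, -0.3, 0.3]
gripper_width: 0.717
```

```bash
python3 - <<'E'
from h import *
where(); c=cam('wrist'); im=env.get_image('wrist'); s=env.state()
g=s['position']+R.from_quat(s['eef_rot']).as_matrix()[:,2]*154.7
cv2.imwrite('pics/q.png',im)
ring(im,c,[639.5,89.5,10],45,(255,0,0)); ring(im,c,[g[0],g[1],g[2]+10],32.5,(0,255,0)); ring(im,c,[g[0],g[1],g[2]-60],23,(0,255,0))
cv2.imwrite('pics/q_wrist.png',cv2.resize(im[140:400,170:400],None,fx=2.3,fy=2.3))
cv2.imwrite('pics/q_top.png',env.get_image('top'))
E
```

```text
t 29.1 grasp [639.4  88.8 140.5] yaw_y -0.0 tilt [ 0.001  0.001 -1.   ] w 0.717 F [-0.3 -0.3  0.3] q [-0.65  0.57  0.64  1.67 -0.38  1.03  0.11]
```

View pics/q_wrist.png

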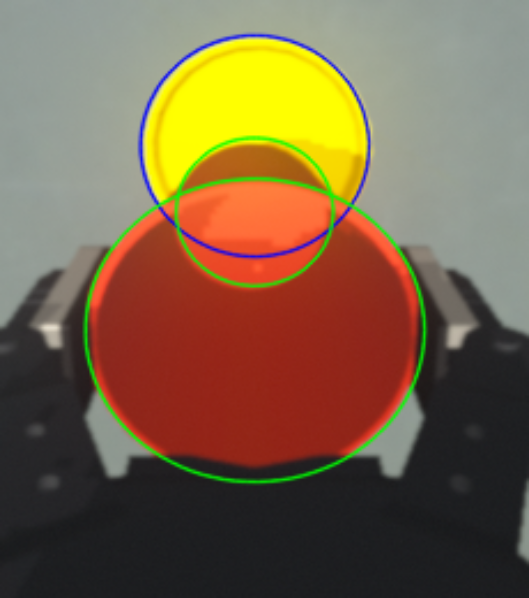

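```bash
python3 - <<'E'
from h import *
where(); go(639.5,89.7,64,0)
E
```

```text
t 29.2 grasp [639.3  89.1 140.3] yaw_y 0.0 tilt [ 0.     0.001 -1.   ] w 0.719 F [-0.1  0.6 -0.3] q [-0.65  0.57  0.64  1.67 -0.38  1.03  0.11]
shift cm [0.06 0.02 7.63] turn [ 0.    -0.001  0.   ]
```

move_arm([
  [[0.05, 0, 1.5], [0, 0, 0], 5.8],
  [[0.05, 0, 3.5], [0, 0, 0], 5.8],
  [[0.05, 0, 5.2], [0, 0, 0], 5.8],
  [[0.05, 0, 6.3], [0, 0, 0], 5.8],
  [[0.05, 0, 6.8], [0, 0, 0], 5.8],
  [[0.05, 0, 7.1], [0, 0, 0], 5.8],
  [[0.05, 0, 7.3], [0, 0, 0], 5.8],
  [[0.05, 0, 7.4], [0, 0, 0], 5.8],
  [[0.05, 0, 7.4], [0, 0, 0], 5.8],
  [[0.05, 0, 7.4], [0, 0, 0], 5.8],
])

```text
clock: 30.2
position: [639.4, 89.6, 221.4]
eef_rot: [0.707, 0.707, 0.001, 0.0]
wrist_force: [0.1, -0.3, 0.6]
gripper_width: 0.718
```

```bash
python3 - <<'E'
from h import *
where(); go(639.5,89.7,64,0)
E
```

```text
t 30.2 grasp [639.6  89.7  66.7] yaw_y 0.0 tilt [ 0.001  0.001 -1.   ] w 0.718 F [ 0.1 -0.3  0.6] q [-0.62  0.65  0.59  1.72 -0.44  0.9   0.15]
shift cm [0.01 0.   0.27] turn [ 0.001 -0.001  0.   ]
```

move_arm([
  [[0, 0, 0.1], [0, 0, 0], 5.8],
  [[0, 0, 0.2], [0, 0, 0], 5.8],
  [[0, 0, 0.27], [0, 0, 0], 5.8],
  [[0, 0, 0.27], [0, 0, 0], 5.8],
  [[0, 0, 0.27], [0, 0, 0], 5.8],
  [[0, 0, 0.27], [0, 0, 0], 6.3],
  [[0, 0, 0.27], [0, 0, 0], 7],
  [[0, 0, 0.27], [0, 0, 0], 8.5],
  [[0, 0, 0.27], [0, 0, 0], 8.5],
  [[0, 0, 0.27], [0, 0, 0], 8.5],
])

```text
clock: 31.2
position: [639.4, 89.6, 218.7]
eef_rot: [0.707, 0.707, 0.001, 0.0]
wrist_force: [-0.5, -0.7, 0.3]
gripper_width: 0.993
```

move_arm([
  [[0, 0, 0], [0, 0, 0], 8.5],
  [[0, 0, -1.5], [0, 0, 0], 8.5],
  [[0, 0, -4], [0, 0, 0], 8.5],
  [[0, 0, -8], [0, 0, 0], 8.5],
  [[0, 0, -12], [0, 0, 0], 8.5],
  [[0, 0, -15], [0, 0, 0], 8.5],
  [[0, 0, -15], [0, 0, 0], 8.5],
  [[0, 0, -15], [0, 0, 0], 8.5],
  [[0, 0, -15], [0, 0, 0], 8.5],
  [[0, 0, -15], [0, 0, 0], 8.5],
])

```text
clock: 32.2
position: [638.7, 89.6, 367.3]
eef_rot: [0.707, 0.707, -0.0, -0.001]
wrist_force: [0.1, 0.6, -0.3]
gripper_width: 0.995
```

```bash
python3 - <<'E'
from h import *
where(); c=cam('wrist'); im=env.get_image('wrist'); where()
fit(c,im,(0,120,40),(10,255,255),74,(180,380,130,330))
ring(im,c,[639.5,89.5,10],45,(255,0,0)); ring(im,c,[639.5,89.5,74],32.5,(0,255,0)); ring(im,c,[639.5,89.5,4],23,(0,255,0))
cv2.imwrite('pics/r.png',im)
cv2.imwrite('pics/rz.png',cv2.resize(im[140:270,210:350],None,fx=4,fy=4,interpolation=cv2.INTER_CUBIC))
go(465,73,200,0)
E
```

```text
t 32.2 grasp [638.5  89.7 212.6] yaw_y 0.0 tilt [-0.001  0.    -1.   ] w 0.995 F [ 0.1  0.6 -0.3] q [-0.68  0.5   0.68  1.61 -0.33  1.16  0.07]
t 32.25 grasp [638.6  89.6 212.6] yaw_y 0.0 tilt [-0.001  0.    -1.   ] w 0.998 F [0.3 0.8 0.1] q [-0.68  0.5   0.68  1.61 -0.33  1.16  0.07]
[280.4 203.4] [65.1 68.8] [638.4  89.9  74. ]
shift cm [ -1.65 -17.38   1.28] turn [-0.001 -0.     0.   ]
```

View pics/r.png

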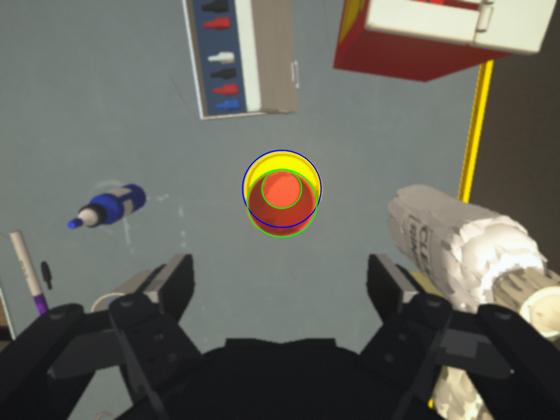

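View pics/rz.png

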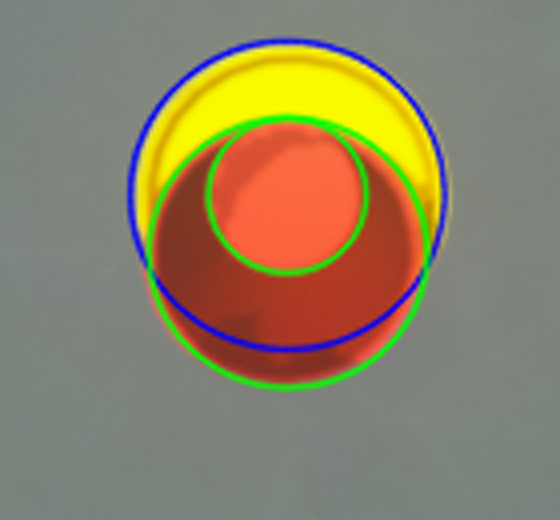

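move_arm([
  [[0, -4, 0], [0, 0, 0], 8.5],
  [[-0.5, -8, 0], [0, 0, 0], 8.5],
  [[-1, -12, 0], [0, 0, 0], 8.5],
  [[-1.5, -16, 0], [0, 0, 0], 8.5],
  [[-1.6, -17.4, 0.8], [0, 0, 0], 8.5],
  [[-1.6, -17.4, 0.8], [0, 0, 0], 8.5],
  [[-1.6, -17.4, 0.8], [0, 0, 0], 8.5],
  [[-1.6, -17.4, 0.8], [0, 0, 0], 8.5],
  [[-1.6, -17.4, 0.8], [0, 0, 0], 8.5],
  [[-1.6, -17.4, 0.8], [0, 0, 0], 8.5],
])

```text
clock: 33.25
position: [465.6, 73.6, 359.6]
eef_rot: [0.707, 0.707, -0.001, -0.0]
wrist_force: [-0.0, -0.1, 0.9]
gripper_width: 0.999
```

```bash
python3 - <<'E'
from h import *
where(); c=cam('wrist'); im=env.get_image('wrist'); where()
x,y=464,74
for r,z in ((15.5,0),(15.5,72),(11,84),(2,108)): ring(im,c,[x,y,z],r,(0,255,0))
cv2.imwrite('pics/s.png',im)
cv2.imwrite('pics/sz.png',cv2.resize(im[140:290,210:350],None,fx=4,fy=4,interpolation=cv2.INTER_CUBIC))
ct=cam('top'); im=cv2.imread('pics/n_top.png')
for r,z in ((15.5,0),(15.5,72),(11,84),(2,108)): ring(im,ct,[x,y,z],r,(0,255,0))
cv2.imwrite('pics/st.png',cv2.resize(im[215:270,215:270],None,fx=10,fy=10,interpolation=cv2.INTER_CUBIC))
E
```

```text
t 33.25 grasp [465.5  73.5 204.9] yaw_y -0.0 tilt [-0.001 -0.001 -1.   ] w 0.999 F [-0.  -0.1  0.9] q [-0.93  0.16  0.75  2.02 -0.12  1.01 -0.12]
t 33.3 grasp [465.3  73.4 204.9] yaw_y 0.0 tilt [-0.001 -0.001 -1.   ] w 0.992 F [ 0.4 -0.2 -0.1] q [-0.93  0.15  0.75  2.02 -0.12  1.01 -0.12]
```

View pics/sz.png

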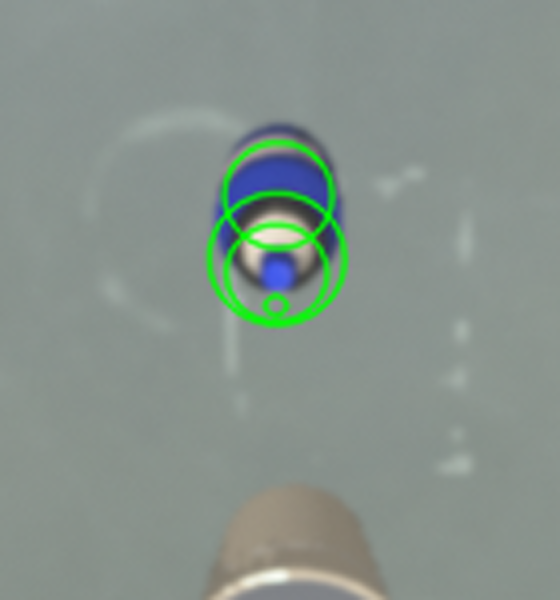

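View pics/st.png

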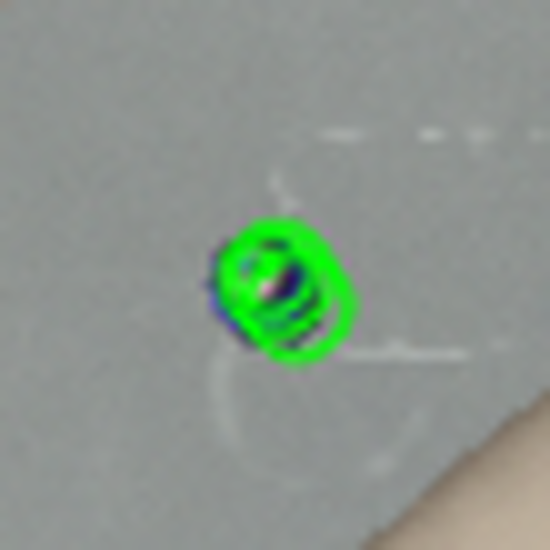

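```bash
python3 - <<'E'
from h import *
where(); c=cam('wrist'); im=env.get_image('wrist'); where()
x,y=464.7,79.8
for r,z in ((15.5,0),(11,72),(11,84),(2,108)): ring(im,c,[x,y,z],r,(0,255,0))
cv2.imwrite('pics/sz2.png',cv2.resize(im[140:260,220:340],None,fx=5,fy=5,interpolation=cv2.INTER_CUBIC))
ct=cam('top'); im=cv2.imread('pics/n_top.png')
print(w2p(ct,[[x,y,108],[x,y,0]]))
cv2.imwrite('pics/st2.png',cv2.resize(im[225:260,220:260],None,fx=14,fy=14,interpolation=cv2.INTER_CUBIC))
go(464.7,79.8,91,0)
E
```

```text
t 33.3 grasp [465.3  73.4 204.9] yaw_y 0.0 tilt [-0.001 -0.001 -1.   ] w 0.992 F [ 0.4 -0.2 -0.1] q [-0.93  0.15  0.75  2.02 -0.12  1.01 -0.12]
t 33.35 grasp [465.1  73.5 204.8] yaw_y 0.0 tilt [-0.001 -0.    -1.   ] w 0.997 F [ 0.1  0.3 -0.6] q [-0.93  0.15  0.75  2.02 -0.12  1.01 -0.12]
[[239.1462593  240.57183057]
 [242.37567934 244.87274046]]
shift cm [ 0.63 -0.04 11.38] turn [-0.001  0.     0.   ]
```

View pics/sz2.png

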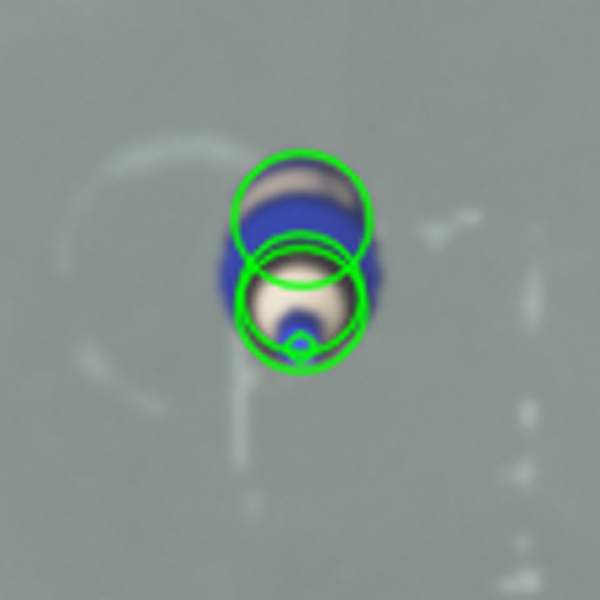

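View pics/st2.png

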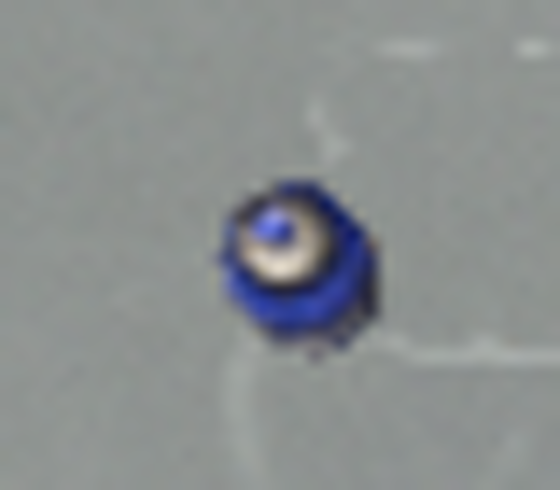

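move_arm([
  [[0.6, -0.05, 2.5], [0, 0, 0], 8.5],
  [[0.6, -0.05, 5.5], [0, 0, 0], 7.5],
  [[0.6, -0.05, 8.5], [0, 0, 0], 6.5],
  [[0.6, -0.05, 10.5], [0, 0, 0], 5.5],
  [[0.6, -0.05, 11.3], [0, 0, 0], 5],
  [[0.6, -0.05, 11.3], [0, 0, 0], 5],
  [[0.6, -0.05, 11.3], [0, 0, 0], 5],
  [[0.6, -0.05, 11.3], [0, 0, 0], 5],
  [[0.6, -0.05, 11.3], [0, 0, 0], 5],
  [[0.6, -0.05, 11.3], [0, 0, 0], 5],
])

```text
clock: 34.35
position: [464.9, 79.6, 247.2]
eef_rot: [0.707, 0.707, 0.0, -0.0]
wrist_force: [-0.4, -0.4, 0.7]
gripper_width: 0.587
```

```bash
python3 - <<'E'
from h import *
where(); c=cam('wrist'); im=env.get_image('wrist')
cv2.imwrite('pics/t.png',im); go(464.7,79.3,91.5,0)
E
```

```text
t 34.35 grasp [464.9  79.6  92.5] yaw_y 0.0 tilt [ 0.  0. -1.] w 0.587 F [-0.4 -0.4  0.7] q [-0.83  0.35  0.67  2.12 -0.31  0.77  0.04]
shift cm [-0.03 -0.01  0.08] turn [-0. -0.  0.]
```

View pics/t.png

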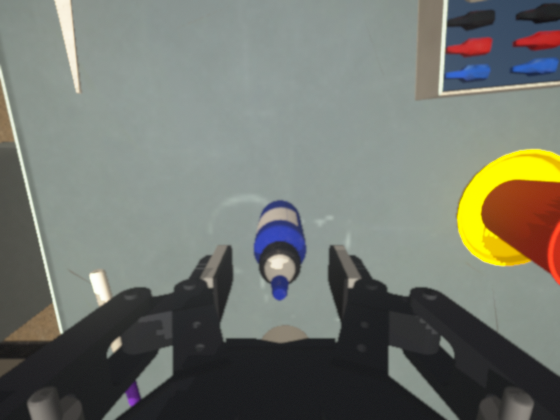

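move_arm([
  [[0, 0, 0.05], [0, 0, 0], 4],
  [[0, 0, 0.05], [0, 0, 0], 3.2],
  [[0, 0, 0.05], [0, 0, 0], 2.6],
  [[0, 0, 0.05], [0, 0, 0], 1.5],
  [[0, 0, 0.05], [0, 0, 0], 1.2],
  [[0, 0, 0.05], [0, 0, 0], 1.2],
  [[0, 0, 0.05], [0, 0, 0], 1.2],
  [[0, 0, 0.05], [0, 0, 0], 1.2],
  [[0, 0, 0.05], [0, 0, 0], 1.2],
  [[0, 0, 0.05], [0, 0, 0], 1.2],
])

```text
clock: 35.4
position: [464.9, 79.5, 246.8]
eef_rot: [0.707, 0.707, 0.0, -0.0]
wrist_force: [-0.6, -0.0, 5.3]
gripper_width: 0.222
```

```bash
python3 - <<'E'
from h import *
where(); c=cam('wrist'); im=env.get_image('wrist')
cv2.imwrite('pics/u.png',im); go(639.3,89.2,215,0)
E
```

```text
t 35.4 grasp [464.9  79.6  92.1] yaw_y 0.0 tilt [-0.     0.001 -1.   ] w 0.222 F [-0.6 -0.   5.3] q [-0.83  0.35  0.67  2.12 -0.31  0.77  0.04]
shift cm [  0.97  17.44 -12.29] turn [-0. -0.  0.]
```

View pics/u.png

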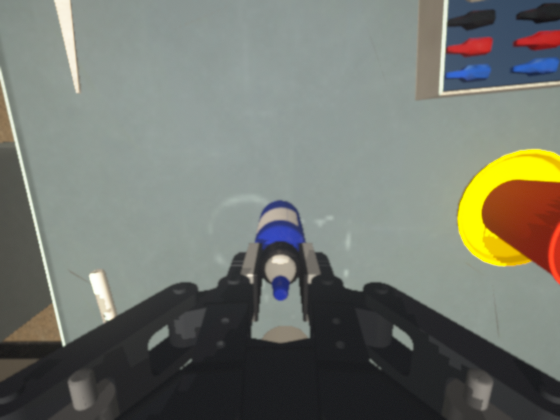

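move_arm([
  [[0, 0, -0.8], [0, 0, 0], 1.2],
  [[0, 0, -2.5], [0, 0, 0], 1.2],
  [[0, 0, -5], [0, 0, 0], 1.2],
  [[0, 0, -8], [0, 0, 0], 1.2],
  [[0, 0, -10.5], [0, 0, 0], 1.2],
  [[0, 0.8, -12], [0, 0, 0], 1.2],
  [[0.1, 2.5, -12.2], [0, 0, 0], 1.2],
  [[0.3, 5, -12.2], [0, 0, 0], 1.2],
  [[0.45, 8, -12.2], [0, 0, 0], 1.2],
  [[0.6, 11, -12.2], [0, 0, 0], 1.2],
])

```text
clock: 36.45
position: [575.8, 85.8, 368.8]
eef_rot: [0.707, 0.707, 0.0, -0.0]
wrist_force: [0.8, 0.9, 0.3]
gripper_width: 0.223
```

```bash
python3 - <<'E'
from h import *
where(); go(639.3,89.2,200,0)
E
```

```text
t 36.45 grasp [575.7  85.9 214.1] yaw_y 0.001 tilt [-0.     0.001 -1.   ] w 0.223 F [0.8 0.9 0.3] q [-0.79  0.39  0.73  1.76 -0.29  1.1   0.04]
shift cm [0.34 6.36 1.41] turn [-0.    -0.001  0.001]
```

move_arm([
  [[0.1, 2, 0], [0, 0, 0], 1.2],
  [[0.2, 4, 0], [0, 0, 0], 1.2],
  [[0.3, 5.5, 0], [0, 0, 0], 1.2],
  [[0.35, 6.35, 0], [0, 0, 0], 1.2],
  [[0.35, 6.35, 0], [0, 0, 0], 1.2],
  [[0.35, 6.35, 0], [0, 0, 0], 1.2],
  [[0.35, 6.35, 0], [0, 0, 0], 1.2],
  [[0.35, 6.35, 0], [0, 0, 0], 1.2],
  [[0.35, 6.35, 0], [0, 0, 0], 1.2],
  [[0.35, 6.35, 0], [0, 0, 0], 1.2],
])

```text
clock: 37.45
position: [639.0, 89.4, 368.9]
eef_rot: [0.707, 0.707, 0.0, -0.0]
wrist_force: [-0.5, -0.2, -0.0]
gripper_width: 0.223
```

```bash
python3 - <<'E'
from h import *
where(); c=cam('wrist'); im=env.get_image('wrist'); where(); s=env.state()
g=s['position']+R.from_quat(s['eef_rot']).as_matrix()[:,2]*154.7
ring(im,c,[639.5,89.5,74],32.5,(0,255,0)); ring(im,c,[639.5,89.5,8],21,(0,255,0)); ring(im,c,[g[0],g[1],g[2]-92],15.5,(255,255,255)); ring(im,c,[g[0],g[1],g[2]+16],2,(255,255,255))
cv2.imwrite('pics/v.png',cv2.resize(im[140:340,180:380],None,fx=3,fy=3))
cv2.imwrite('pics/v_scene.png',cv2.resize(env.get_image('scene')[100:300,150:400],None,fx=3,fy=3))
go(639.5,89.5,120,0)
E
```

```text
t 37.45 grasp [639.   89.5 214.2] yaw_y 0.001 tilt [-0.     0.001 -1.   ] w 0.223 F [-0.5 -0.2 -0. ] q [-0.7   0.51  0.7   1.6  -0.35  1.16  0.08]
t 37.5 grasp [639.1  89.5 214.3] yaw_y 0.001 tilt [-0.     0.001 -1.   ] w 0.221 F [ 0.2  0.3 -0.3] q [-0.7   0.51  0.7   1.6  -0.35  1.16  0.08]
shift cm [0.   0.04 9.42] turn [-0.    -0.001  0.001]
```

View pics/v.png

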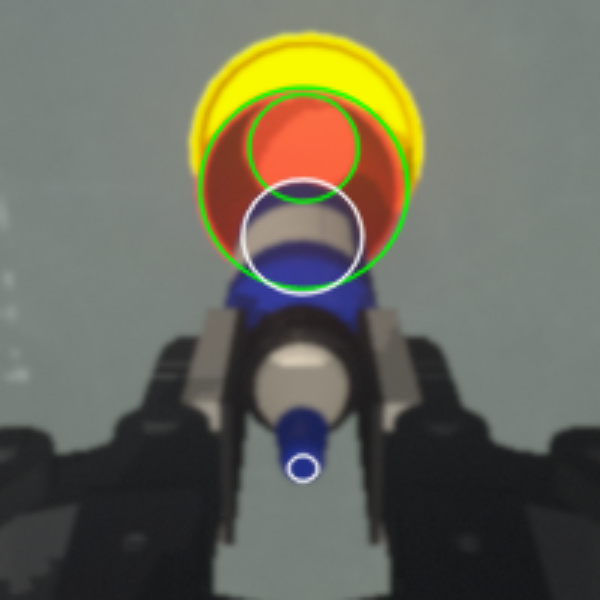

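View pics/v_scene.png

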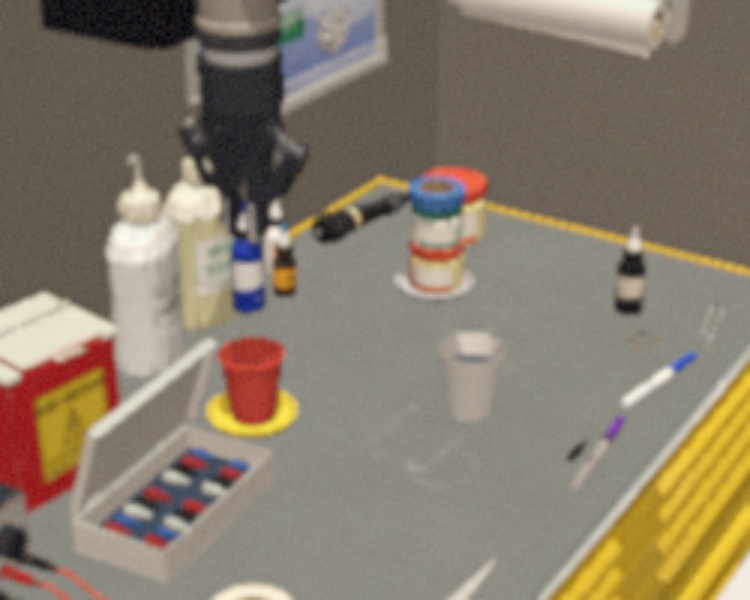

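move_arm([
  [[-0.05, 0.03, 2], [0, 0, 0], 1.2],
  [[-0.05, 0.03, 4.5], [0, 0, 0], 1.2],
  [[-0.05, 0.03, 7], [0, 0, 0], 1.2],
  [[-0.05, 0.03, 9], [0, 0, 0], 1.2],
  [[-0.05, 0.03, 10.2], [0, 0, 0], 1.2],
  [[-0.05, 0.03, 10.4], [0, 0, 0], 1.2],
  [[-0.05, 0.03, 10.4], [0, 0, 0], 1.2],
  [[-0.05, 0.03, 10.4], [0, 0, 0], 1.2],
  [[-0.05, 0.03, 10.4], [0, 0, 0], 1.2],
  [[-0.05, 0.03, 10.4], [0, 0, 0], 1.2],
])

```text
clock: 38.55
position: [639.7, 89.0, 265.8]
eef_rot: [0.707, 0.707, 0.001, 0.0]
wrist_force: [0.4, 0.1, -0.7]
gripper_width: 0.223
```

```bash
python3 - <<'E'
from h import *
where(); go(639.3,89.2,100.1,0)
E
```

```text
t 38.55 grasp [640.   89.1 111.1] yaw_y 0.001 tilt [ 0.001  0.001 -1.   ] w 0.223 F [ 0.4  0.1 -0.7] q [-0.66  0.61  0.64  1.7  -0.43  0.98  0.14]
shift cm [ 0.02 -0.05  1.1 ] turn [ 0.001 -0.001  0.001]
```

move_arm([
  [[0, -0.05, 0.3], [0, 0, 0], 1.2],
  [[0, -0.05, 0.6], [0, 0, 0], 1.2],
  [[0, -0.05, 0.85], [0, 0, 0], 1.2],
  [[0, -0.05, 1], [0, 0, 0], 1.2],
  [[0, -0.05, 1.1], [0, 0, 0], 1.2],
  [[0, -0.05, 1.1], [0, 0, 0], 1.2],
  [[0, -0.05, 1.1], [0, 0, 0], 1.2],
  [[0, -0.05, 1.1], [0, 0, 0], 1.2],
  [[0, -0.05, 1.1], [0, 0, 0], 1.2],
  [[0, -0.05, 1.1], [0, 0, 0], 1.2],
])

```text
clock: 39.55
position: [639.2, 89.0, 254.8]
eef_rot: [0.707, 0.707, 0.001, 0.0]
wrist_force: [0.6, 0.4, -0.7]
gripper_width: 0.223
```

```bash
python3 - <<'E'
from h import *
where(); cv2.imwrite('pics/w.png',env.get_image('wrist'))
E
```

```text
t 39.55 grasp [639.4  89.2 100.1] yaw_y 0.001 tilt [ 0.001  0.001 -1.   ] w 0.223 F [ 0.6  0.4 -0.7] q [-0.65  0.62  0.64  1.7  -0.44  0.96  0.15]
```

View pics/w.png

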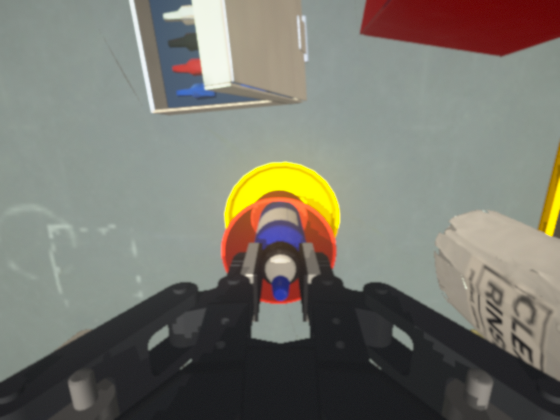

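move_arm([
  [[0, 0, 0.04], [0, 0, 0], 1.2],
  [[0, 0, 0.08], [0, 0, 0], 1.2],
  [[0, 0, 0.08], [0, 0, 0], 1.2],
  [[0, 0, 0.08], [0, 0, 0], 1.2],
  [[0, 0, 0.08], [0, 0, 0], 2.3],
  [[0, 0, 0.08], [0, 0, 0], 3],
  [[0, 0, 0.08], [0, 0, 0], 4],
  [[0, 0, 0.08], [0, 0, 0], 5.5],
  [[0, 0, 0.08], [0, 0, 0], 5.5],
  [[0, 0, 0.08], [0, 0, 0], 5.5],
])

```text
clock: 40.6
position: [639.3, 89.0, 253.9]
eef_rot: [0.707, 0.707, 0.001, 0.0]
wrist_force: [0.8, 0.1, -0.8]
gripper_width: 0.641
```

move_arm([
  [[0, 0, 0], [0, 0, 0], 5.5],
  [[0, 0, -1], [0, 0, 0], 5.5],
  [[0, 0, -3], [0, 0, 0], 5.5],
  [[0, 0, -6], [0, 0, 0], 5.5],
  [[0, 0, -10], [0, 0, 0], 5.5],
  [[0, 0, -14], [0, 0, 0], 5.5],
  [[0, 0, -14], [0, 0, 0], 5.5],
  [[0, 0, -14], [0, 0, 0], 5.5],
  [[0, 0, -14], [0, 0, 0], 5.5],
  [[0, 0, -14], [0, 0, 0], 5.5],
])

```text
clock: 41.6
position: [638.6, 89.0, 392.4]
eef_rot: [0.707, 0.707, -0.0, -0.001]
wrist_force: [0.3, -0.7, -0.2]
gripper_width: 0.644
```

```bash
python3 - <<'E'
from h import *
where(); c=cam('wrist'); im=env.get_image('wrist'); where()
cv2.imwrite('pics/x.png',im)
x,y=639.3,89.2
for r,z in ((32.5,74),(11,92),(2,116),(45,10)): ring(im,c,[x,y,z],r,(0,255,0))
cv2.imwrite('pics/xz.png',cv2.resize(im[140:290,210:350],None,fx=4,fy=4,interpolation=cv2.INTER_CUBIC))
cv2.imwrite('pics/x_scene.png',cv2.resize(env.get_image('scene')[100:300,150:400],None,fx=3,fy=3))
E
```

```text
t 41.6 grasp [638.3  89.1 237.7] yaw_y 0.001 tilt [-0.001  0.001 -1.   ] w 0.644 F [ 0.3 -0.7 -0.2] q [-0.71  0.49  0.72  1.58 -0.34  1.21  0.07]
t 41.65 grasp [638.5  89.1 237.8] yaw_y 0.001 tilt [-0.001  0.001 -1.   ] w 0.646 F [ 1.1 -0.  -0.2] q [-0.71  0.49  0.72  1.58 -0.34  1.21  0.07]
```

View pics/xz.png

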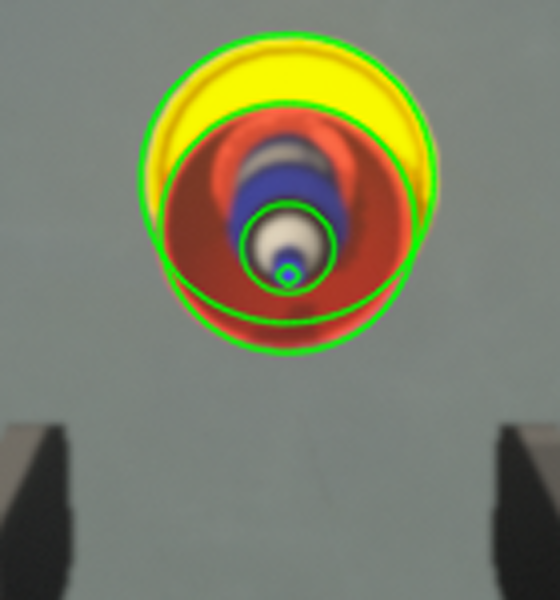

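View pics/x_scene.png

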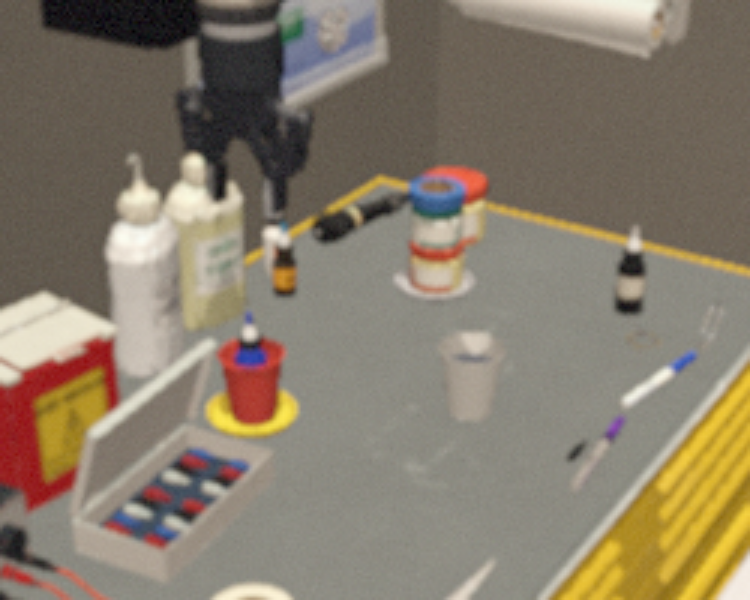

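Everything is upright and centred, and the arm is clear of all of it. Handing in.

```bash
python3 - <<'E'
from bench import env
print(env.finish_job())
E
```

```text
the job is handed in; nothing more can be done
None
```

The job is handed in at about 42 s. I saw nothing wrong in the last pictures, but `finish_job` gives no verdict.

- **Steel dish:** the smaller red-lidded jar stands in the dish, the green-lidded jar is on top of it, and the blue tape lies flat on that. In the wrist pictures the predicted outlines matched each piece to about 1–2 mm.
- **Yellow dish:** the red cup stands in the middle with the blue ink bottle upright inside it. The predicted outlines of the dish, cup rim and nozzle tip lined up to about 1–2 mm.
- **Left in place:** I did not touch the grey cup, the black ink bottle, the beige tape or the larger red-lidded jar. The final scene picture shows all of them standing clear.
- **Measurements that disagreed:** the top and wrist cameras differed by about 3 mm on the green jar and 5 mm on the ink bottle. For both I went by the wrist close-ups, adjusted slightly toward the top camera. For the blue tape, the colour fit was about 2 mm off in y because of shadow, so I used the outline overlay instead.
- **Forces:** wrist force stayed under 10 N in every reading I took.

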